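# Find the hidden catch on the spindle drive box and reset the breaker

### The arm

A 6-joint arm with a two-finger parallel gripper is mounted at the origin on a cart in front of the work surface, level with it; the furniture and walls round the work are solid. World frame = base frame: x ahead of the robot, y to its left, z up, the work surface at z = 0. Lengths are in m, angles in rad, forces in N, time in s.
With the tool pointing down it reaches from about 0.35 to 0.775 m from the base axis. Payload 7.3 kg.
Tool frame: the origin (TCP) lies at the very end of the fingers, on their centre line; the grasp point (between the pads) lies 19 mm behind it; x points along the fingers, y is the direction in which the jaws open and shut, and the axes are right-handed (so a half turn about x gives the same grasp; the last joint's range is limited). The gripper opens to 92 mm and grips with 3 to 60 N. Pads are 19 mm wide; open, the fingers measure 130 mm over their backs; the gripper's body (75 mm by 190 mm) begins 47 mm behind the grasp point.
Start: joints at [1.153, 0.342, 1.524, -0, 1.275, -0.146], TCP at [0.141, 0.506, 0.227] pointing down, gripper open.
Joint ranges: [-2.53, 2.53], [-0.77, 2.02], [0.04, 2.7], [-1, 4.14], [0.28, 2.66], [-3.11, 3.11]. Speed limits (rad/s): [2.57, 2.57, 3.14, 3.14, 3.14, 3.14].

### API

Orientations are given as [roll, pitch, yaw] about the fixed x, y, z axes, in that order (R = Rz(yaw) Ry(pitch) Rx(roll)).
In Python, from cell import observe, vision, job gives the robot as it stands.
- The arm moves only by the tool send_rows, never from a script. Its argument "motion" is a list of rows, each an object with "hand": the opening, from -1 (shut) to 1 (fully open), so that 0 is half open; "slide": the shift along the tool's x, y, z in mm, a list of three; "spin": the turn about the tool's x in rad. In form: [{"hand": hand, "slide": [tx, ty, tz], "spin": spin}, ...]. A call has 1 to 8 rows; each row shifts and turns the pose as measured when the row begins, along the tool's axes as they then stand; what a row does not reach is not made up. A row lasts 1/10 s, in which the tool goes at most 50 mm and 8.59 degrees, less where a joint would pass 70% of its speed; a pose out of reach is approached as far as the arm can. A call with a gripper value outside its range is refused whole. The fingers move at their own pace and stop on an object; "grip_force" is the grip in N (left out, the last holds). Time passes only in rows, so rows that do not move let the fingers close. It gives the time, the measured TCP pose, the force and the opening at its end, in the units of the state.
- observe(): the state, without advancing time (a new reading comes with each control period).
- vision.read_camera(name): name is "scene" or "top" or "wrist"; returns a dict with "pixels" (480x640x3 uint8, blue, green, red), "range_z" (480x640 float32, m along the optical axis (not along the pixel's ray), 0 where there is no reading), "fx", "fy", "cx", "cy" (pixels), "world_from_camera" (4x4, takes a point from camera to world coordinates); the wrist camera has in their place "T_tool_cam" (4x4, takes a point from camera to tool coordinates, whose origin is the TCP and whose axes are the tool frame's). Camera axes: x right, y down, z forward; pixel columns grow to the right and rows downward; lengths in m; the calibration is good to about 2 mm. The wrist camera is an equidistant fisheye: a pixel r from the principal point sees the ray r / f radians off the axis. A picture is of the moment at which its call begins: read the wrist's pose just before it.
- job.hand_in(): hands the job in, once; it reports no verdict.
Trained networks look in a picture, given as the dict that the camera call returned (one of the last four; its "shot" number tells which), for a name from the list of things; names that differ only in an ending like _2 or _b are one class to them, and where a whole thing is asked for, a point or a joint stands for the part that bears it (a point fixed in the world has none). Each returns a list of dicts, best first, with "conf" (0 to 1); they miss things now and then, are a little off and sometimes report something else, mostly with a low value. They report only what shows in the picture. A call takes as long as a camera call.
- vision.search_frame(picture, thing): "uv" ([column, row] in pixels, amid what is visible of it).
- vision.cut_out(picture, thing): "mask" (480x640 bool, what is visible of it) and "uv" ([column, row] in pixels, amid what is visible of it).
The state is a dict: "time": time; "qpos": joint angles; "qvel": joint speeds; "joint_efforts": joint torques, N m; "tool_pos": TCP position; "tool_rot": TCP orientation; "contact_force": force on the tool from outside, world axes, zero at the start; "torque": the same for the moment, N m; "opening": finger opening in m.
Only numpy, scipy, OpenCV 4.12 (cv2) and the standard library are available. Lean on these libraries where they do the work, as an engineer would, in place of code of your own. Each camera call takes 0.05 s, during which the arm holds its last target.

### The job

The spindle drive has tripped. Without forcing anything, feel along the sunk grey panel on top of its drive box for the flush hidden catch button and press it so that the flap pops up, push the flap right over until it lies open on its stop, then push the black breaker lever inside fully over to the rear to switch it back on. Do it all with the fingertips, without pinching or picking up anything, leave the flap open with the catch let go, and leave the tools, cup, bottle and glass on the bench where they are.

Things in the scene. Friction and masses are not known exactly. Their poses are not given: they have to be found in the camera images.
- drive_box: the spindle's drive box: light grey steel case fixed on the bench, 200 deep (x) x 300 wide (y) x 78 mm high. Origin: middle of its underside. x points from its front (knob, lamps, display; towards the robot) to its rear, y left, z up. On its flat top, front to rear: a darker sunk panel (x -88..-30, y -66..66 mm), a metal bar, a dark flap with a yellow label (x -12..82, y -64..64), the hinge strip.
- catch_panel (a point): centre of the sunk panel, on its rigid surface, 75 mm above the bench; axes as drive_box. A catch button of the panel's colour, outlined only by a 1 mm seam, is hidden in it: 40 wide (y) x 38 mm deep (x), its top 1.5 mm below the panel. Centred in x; in y its centre is anywhere within 40 mm to either side of this point, different on every box and not reported.
- catch (a joint): travel of the hidden catch button, m: 0 = up, grows as it is pressed straight down, 0.006 = fully down. Sprung: starts to give at 2.5 N, fully down at 5.5 N; springs back up when let go. The flap is let go at about 0.002 to 0.003.
- flap (a joint): angle of the flap, rad: 0 = shut, locked flush with the box's top; freed by the catch it springs up by itself to about 1 and rests there on an ejector pin; pushed past about 1.7 it falls over to its stop at 2.5 and stays. Light (about 60 g): under 1 N turns it, but rubbery fingers grip its edge, so push it up round its arc.
- flap_hinge (a point): middle of the flap's hinge line, 84 mm behind the box's origin and 80 mm above the bench; axes as drive_box. The hinge line runs along y; shut, the flap reaches 94 mm from it to the front (-x); it swings up and over to the rear.
- flap_edge (a point): middle of the flap's free front edge; moves with the flap, which is 4 mm thick and 124 mm wide; this edge is a round lip 6 mm thick. A latch hook (16 mm wide, reaching 13 mm below the flap) sits under the free edge 44 mm left (+y) of this point; the rest of the underside is plain.
- breaker (a joint): angle of the breaker's lever, rad: starts tripped at 0 to 0.2, leaning to the front; grows as it is pushed to the rear; 1.1 = fully over, on. Stays where left; takes about 2 N. It lies under the flap in a compartment 94 deep (x) x 128 mm wide (y) whose floor (the breaker's body) lies 36 mm below the box's top.
- lever_tip (a point): middle of the top of the black lever bar (48 mm wide along y, 9 mm thick, 24 mm from pivot to top; pivot 52 mm behind the box's origin, 34 mm below the box's top); moves with the lever. Tripped, it lies about 13 mm below the box's top.
- empty_cup: grey-white tin cup, 60 mm wide, 101 mm high; loose, a bystander. Origin under its middle.
- hex_key_6: hex key, 94 x 36 x 7 mm, lying flat; loose, a bystander. Origin under its middle.
- glass_tube_2: thin drawn glass tube, 138 mm long, 9 mm thick, lying on the bench; loose, a bystander. Origin under its middle.
- tweezers: steel tweezers, 134 x 22 x 8 mm, lying flat; loose, a bystander. Origin under its middle.
- oil_bottle: small amber bottle with a dropper top, 33 mm wide, 102 mm high; loose, a bystander. Origin under its middle.

How it is judged:
By the outcome, as a careful person would: the job done as asked, in the order asked, and still so for the second after the job is handed in, with the robot touching nothing.
It also fails if it takes over 51 s, if anything falls off the work surface, if the arm or the gripper's body presses on something with over 40 N, if the wrist force passes 120 N, or if a joint passes its speed limit or range.

## Working session

There is one attempt and no reset: what is moved stays moved. The work goes in short steps, Python scripts to look and compute and a tool call to move; the robot and the scene stay as the last step left them, time stands still between calls to the robot, and variables do not carry over. Pictures are saved under pics/ and viewed, and the job is handed in when it is done.

Besides the shell and the picture viewer there is one more tool, called after "Call:" as name(argument=value, ...), one argument or row to a line, values as JSON. send_rows: Moves the arm, as the interface text tells. Its arguments: {"type":"object","properties":{"motion":{"type":"array","items":{"type":"object","properties":{"hand":{"type":"number"},"slide":{"type":"array","items":{"type":"number"}},"spin":{"type":"number"}}}},"grip_force":{"type":"number"}},"required":["motion"]}

```bash
ls; mkdir -p pics; python3 - <<'E'
from cell import observe, vision, job
import cv2, numpy as np
print(observe())
for n in ("scene","top"):
    p=vision.read_camera(n); cv2.imwrite(f"pics/{n}0.png",p["pixels"]); print(n,p["fx"],p["cx"],p["cy"],np.round(p["world_from_camera"],4).tolist())
    for t in ("drive_box","flap","empty_cup","oil_bottle","glass_tube_2","tweezers","hex_key_6"):
        r=vision.search_frame(p,t)
        print(t,[(np.round(a["uv"]).tolist(),round(a["conf"],2)) for a in r[:2]])
E
```

```text
pics
{'time': 0.0, 'qpos': array([ 1.15300331e+00,  3.42704348e-01,  1.52504448e+00, -2.99386450e-05,
        1.27539442e+00, -1.45999343e-01]), 'qvel': array([-0.00072793,  0.00155835,  0.00160812, -0.00234554, -0.00050903,
       -0.00010521]), 'joint_efforts': array([-3.22674678e-04, -4.31245780e+01, -2.44219530e+01,  7.17312307e-02,
        5.60596841e-02, -1.43399507e-04]), 'tool_pos': array([0.14075599, 0.50534287, 0.22604492]), 'tool_rot': array([-1.69833503,  1.56924546, -1.97011997]), 'contact_force': array([-0.01353494,  0.34366517, -0.16164276]), 'torque': array([ 0.03673129, -0.01465931, -0.03084872]), 'opening': 0.09175547481362263}
scene 465.3974878532309 321.16804293041616 238.5044331845095 [[0.6804, -0.4463, 0.5813, 0.0052], [-0.7327, -0.3979, 0.5521, -0.4385], [-0.0151, -0.8015, -0.5978, 0.6247], [0.0, 0.0, 0.0, 1.0]]
drive_box [([391.0, 274.0], 0.67)]
flap [([382.0, 246.0], 0.72)]
empty_cup [([204.0, 284.0], 0.75), ([381.0, 246.0], 0.42)]
oil_bottle [([295.0, 192.0], 0.57)]
glass_tube_2 [([381.0, 376.0], 0.79)]
tweezers [([294.0, 234.0], 0.83)]
hex_key_6 [([306.0, 349.0], 0.85)]
top 531.2274970583375 318.7404616101211 245.37266422868723 [[-0.0073, -0.9938, 0.1107, 0.3948], [-0.9998, 0.0055, -0.0166, 0.0619], [0.0158, -0.1108, -0.9937, 1.0795], [0.0, 0.0, 0.0, 1.0]]
drive_box []
flap [([359.0, 200.0], 0.71)]
empty_cup [([261.0, 342.0], 0.67)]
oil_bottle [([204.0, 168.0], 0.86)]
glass_tube_2 [([426.0, 299.0], 0.82)]
tweezers [([237.0, 215.0], 0.67)]
hex_key_6 [([373.0, 318.0], 0.48)]
```

View pics/scene0.png

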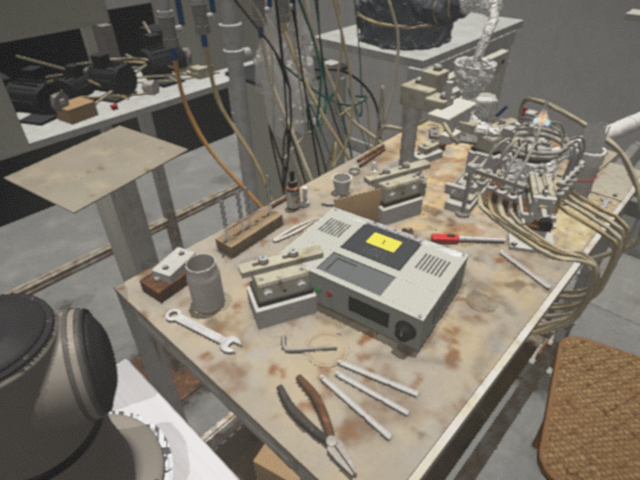

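View pics/top0.png

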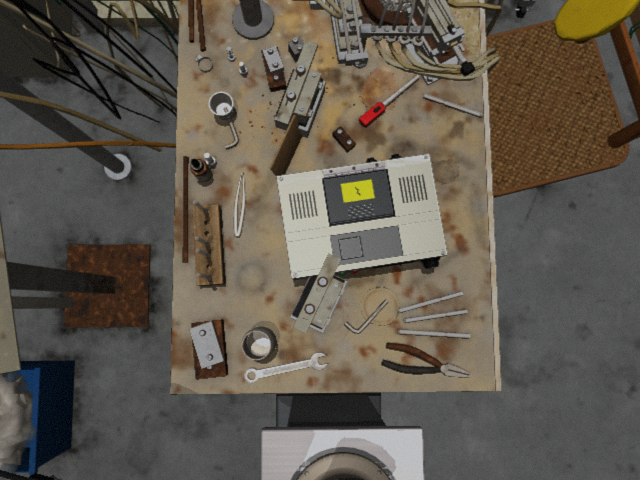

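The top view shows the box at about (360,215), the flap with its yellow label at (358,195), the sunk panel at (366,245), and a vise-like block close to the front-left corner of the panel at (320,292). A rectangle that could be the seam shows at about (350,247). I'll zoom in and measure.

```bash
cat > h.py <<'E'
import numpy as np, cv2
def pts(p):
    z=p["range_z"]; v,u=np.mgrid[:480,:640]
    c=np.stack([(u-p["cx"])/p["fx"]*z,(v-p["cy"])/p["fy"]*z,z,np.ones_like(z)],-1)
    w=c@np.asarray(p["world_from_camera"]).T
    w[z==0]=np.nan
    return w[...,:3]
def onplane(p,uv,h):
    T=np.asarray(p["world_from_camera"]); uv=np.atleast_2d(uv).astype(float)
    d=np.c_[(uv[:,0]-p["cx"])/p["fx"],(uv[:,1]-p["cy"])/p["fy"],np.ones(len(uv))]@T[:3,:3].T
    return T[:3,3]+d*((h-T[2,3])/d[:,2])[:,None]
E
python3 - <<'E'
from cell import observe, vision
import cv2, numpy as np
from h import *
p=vision.read_camera("top")
c=p["pixels"][140:300,260:460]; cv2.imwrite("pics/z1.png",cv2.resize(c,None,fx=4,fy=3.7,interpolation=cv2.INTER_CUBIC))
w=pts(p)
m=(abs(w[...,2]-.078)<.006); 
mm=np.zeros((480,640),np.uint8); mm[150:290,270:455]=m[150:290,270:455]
n,l,s,_=cv2.connectedComponentsWithStats(mm); k=1+np.argmax(s[1:,4]); print(s[k])
ys,xs=np.where(l==k); P=w[ys,xs]; r=cv2.minAreaRect((P[:,:2]*1000).astype(np.float32)); print("rect",r, "z",np.median(P[:,2]))
f=vision.cut_out(p,"flap")[0]; ys,xs=np.where(f["mask"]); P=onplane(p,np.c_[xs,ys],.08); print("flap",f["conf"],cv2.minAreaRect((P[:,:2]*1000).astype(np.float32)))
q=vision.read_camera("scene"); c=q["pixels"][200:360,240:480]; cv2.imwrite("pics/z2.png",cv2.resize(c,None,fx=3.3,fy=3.3,interpolation=cv2.INTER_CUBIC))
# heights near
for nm,uv in (("bench",(250,330)),("vise1",(320,285)),("vise2",(330,265)),("vise3",(308,315)),("panel",(380,243)),("flap",(375,208))):
    print(nm,np.round(w[uv[1],uv[0]],3))
hz=w[...,2]; print("max z over area", np.nanmax(hz[150:330,270:455]), np.round(w[150:330,270:455].reshape(-1,3)[np.nanargmax(hz[150:330,270:455])],3))
E
```

```text
[  276   154   171   125 15280]
rect ((565.1129760742188, -36.40830993652344), (200.91775512695312, 300.6753845214844), 8.300605773925781) z 0.07717666731537376
flap 0.82 ((601.82861328125, -30.145919799804688), (99.454833984375, 123.78654479980469), 7.905545234680176)
bench [0.349 0.174 0.077]
vise1 [0.43  0.044 0.118]
vise2 [0.466 0.025 0.113]
vise3 [0.376 0.066 0.097]
panel [ 0.511 -0.072  0.072]
flap [ 0.578 -0.063  0.078]
max z over area 0.12810200963309837 [0.438 0.035 0.128]
```

View pics/z1.png

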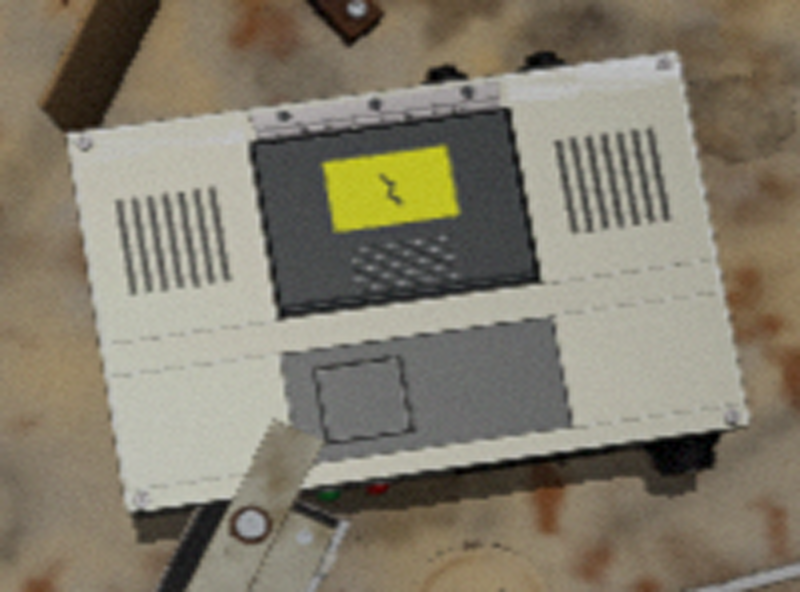

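View pics/z2.png

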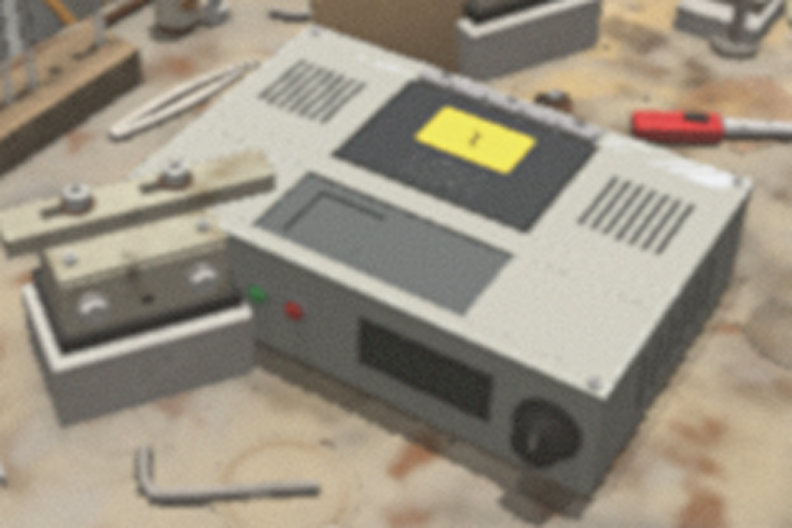

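The seam is clear: a rectangle at about (351,248) in the top view, towards the left of the panel. A vise plate (z≈0.12) overhangs the panel's front-left corner. Next I'll compute positions in the box frame and look at the fingers.

```bash
cat >> h.py <<'E'
YAW=np.radians(8.1); C=np.array([.5651,-.0364])
Rb=np.array([[np.cos(YAW),-np.sin(YAW)],[np.sin(YAW),np.cos(YAW)]])
def w2b(P): return (np.atleast_2d(P)[:,:2]-C)@Rb
def b2w(P): return np.atleast_2d(P)@Rb.T+C
def Rtool(s):
    from scipy.spatial.transform import Rotation as R
    return R.from_euler('xyz',s["tool_rot"]).as_matrix()
def togo(s,target_w,fing_b=None):
    "slide mm in tool axes to world target"
    return np.round(Rtool(s).T@(np.asarray(target_w)-s["tool_pos"])*1000,1)
E
python3 - <<'E'
from cell import observe, vision
import cv2, numpy as np
from h import *
s=observe(); print(np.round(Rtool(s),3))
p=vision.read_camera("top"); 
z1=np.array([[316,368],[400,356],[413,430],[325,442]],float); uv=z1/[4,3.7]+[260,140]
print("button corners box", np.round(w2b(onplane(p,uv,.0745))*1000,1), np.round(w2b(onplane(p,uv.mean(0),.0745))*1000,1))
pn=np.array([[283,353],[553,318],[570,425]],float)/[4,3.7]+[260,140]
print("panel corners", np.round(w2b(onplane(p,pn,.0765))*1000,1))
fl=np.array([[252,142],[508,108],[538,278],[280,316]],float)/[4,3.7]+[260,140]
print("flap corners", np.round(w2b(onplane(p,fl,.08))*1000,1))
w=pts(p); b=w2b(w.reshape(-1,3)).reshape(480,640,2)*1000
m=(w[...,2]>.085)&(abs(b[...,0]+60)<150)&(abs(b[...,1])<190)
hi=w[...,2][m]; print("high pts n",m.sum(),"max",hi.max(), "bbox", b[m].min(0),b[m].max(0))
mm=m&(b[...,1]<80)&(b[...,0]>-160)
B=b[mm]; i=np.argsort(-B[:,0])[:12]; print(np.c_[B[i],w[...,2][mm][i]*1000].round())
i=np.argsort(B[:,1])[:8]; print(np.c_[B[i],w[...,2][mm][i]*1000].round())
q=vision.read_camera("wrist"); cv2.imwrite("pics/w0.png",q["pixels"])
E
```

```text
[[ 0.     0.268  0.963]
 [ 0.     0.963 -0.268]
 [-1.     0.     0.   ]]
button corners box [[-40.7  49. ]
 [-40.4   8.4]
 [-79.2   8.2]
 [-79.2  50.6]] [[-59.9  29.1]]
panel corners [[-31.   63.5]
 [-31.8 -67. ]
 [-87.8 -65.9]]
flap corners [[ 79.9  61.8]
 [ 80.  -63. ]
 [-10.6 -62.7]
 [-12.2  62.3]]
high pts n 1837 max 0.12805299667384062 bbox [-201.73723717  -54.84052193] [ 84.68800316 157.90076878]
[[ 85. -51.  85.]
 [ 85.  30.  86.]
 [ 84.  54.  85.]
 [ 83. -32.  86.]
 [ 83.  -6.  85.]
 [ 82. -24.  87.]
 [ 82.  15.  86.]
 [ 82.  54.  85.]
 [ 82. -55.  85.]
 [ 82. -28.  85.]
 [ 82.   4.  88.]
 [ 81.  35.  87.]]
[[ 82. -55.  85.]
 [ 85. -51.  85.]
 [ 83. -32.  86.]
 [ 82. -28.  85.]
 [ 82. -24.  87.]
 [ 83.  -6.  85.]
 [ 82.   4.  88.]
 [ 82.  15.  86.]]
```

View pics/w0.png

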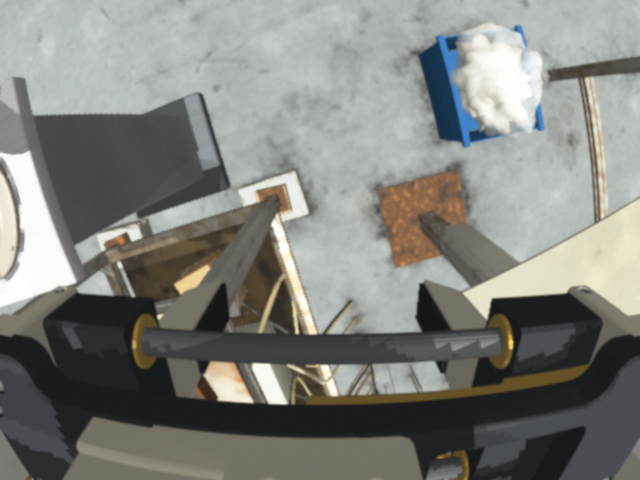

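```bash
python3 - <<'E'
from cell import observe, vision
import cv2, numpy as np
from h import *
for cam in ("top","scene"):
    p=vision.read_camera(cam)
    w=pts(p); b=w2b(w.reshape(-1,3)).reshape(480,640,2)*1000
    m=(w[...,2]>.09)&(w[...,2]<.2)&(b[...,0]<-20)&(b[...,0]>-300)&(b[...,1]<110)&(b[...,1]>-200)
    B=np.c_[b[m],w[...,2][m]*1000]
    # coarse map
    for x in range(-200,-20,15):
        r=[]
        for y in range(105,-30,-15):
            k=(abs(B[:,0]-x)<=7.5)&(abs(B[:,1]-y)<=7.5)
            r.append("%4d"%np.percentile(B[k,2],95) if k.sum()>1 else "   .")
        print(x,*r)
    print([*range(105,-30,-15)])
c=p["pixels"][230:330,230:400]
cv2.imwrite("pics/z3.png",cv2.resize(c,None,fx=4.5,fy=4.5,interpolation=cv2.INTER_CUBIC))
E
```

```text
-200  100    .    .    .    .    .    .    .    .
-185  102  100    .    .    .    .    .    .    .
-170  102  102   99    .    .    .    .    .    .
-155  115  102  102    .    .    .    .    .    .
-140  116  113  101  101    .    .    .    .    .
-125  119  124  108  102    .    .    .    .    .
-110  124  124  115    .    .    .    .    .    .
-95    .  115  115  115    .    .    .    .    .
-80    .  115  116  115    .    .    .    .    .
-65    .    .  114    .    .    .    .    .    .
-50    .    .    .    .    .    .    .    .    .
-35    .    .    .    .    .    .    .    .    .
[105, 90, 75, 60, 45, 30, 15, 0, -15]
-200   99    .    .    .    .    .    .    .    .
-185  104  100    .    .    .    .    .    .    .
-170  112  100   99    .    .    .    .    .    .
-155  114  109  100   98    .    .    .    .    .
-140  115  114  100  100    .    .    .    .    .
-125  119  124  113  103    .    .    .    .    .
-110  123  124  114  111    .    .    .    .    .
-95    .  114  115  114    .    .    .    .    .
-80    .  112  114  114    .    .    .    .    .
-65    .    .  113    .    .    .    .    .    .
-50    .    .    .    .    .    .    .    .    .
-35    .    .    .    .    .    .    .    .    .
[105, 90, 75, 60, 45, 30, 15, 0, -15]
```

View pics/z3.png

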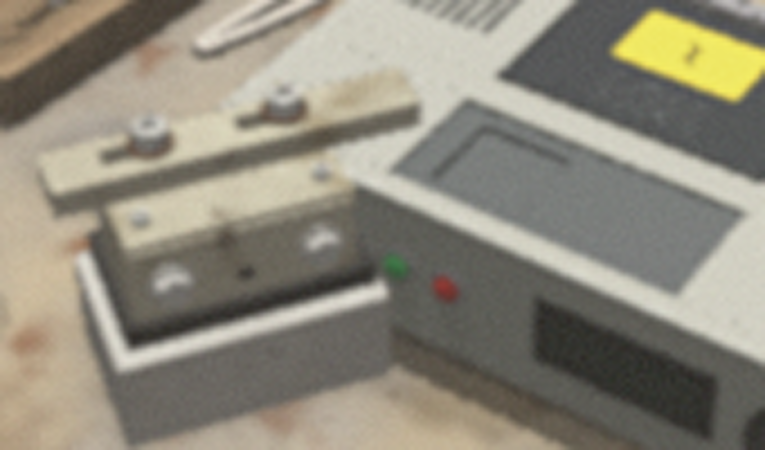

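```bash
python3 - <<'E'
from h import *
print(b2w([-.0992,-.0122]))
E
```

```text
[[ 0.46860865 -0.06245569]]
```

Call:
send_rows(
  motion=[
    {"hand": 1, "slide": [0, 0, 0], "spin": 0.124},
    {"hand": 1, "slide": [0, 0, 0], "spin": 0.124},
    {"hand": 1, "slide": [0, 0, 0], "spin": 0.124},
  ],
)

```text
time: 1.45
tool_pos: [0.1409, 0.5057, 0.2267]
tool_rot: [1.882, 1.571, 1.227]
contact_force: [0.1, 0.1, 0.4]
opening: 0.0918
```

```bash
cat > st.py <<'E'
import sys
from cell import observe
from h import *
s=observe(); R=Rtool(s)
print("t",round(s["time"],2),"tcp",s["tool_pos"].round(4),"F",s["contact_force"].round(2),"open",round(s["opening"],4))
print("jaw yaw in box deg",round(np.degrees(np.arctan2(R[1,1],R[0,1])-YAW),2),"tilt",R[:,0].round(3))
print("tcp box mm",(w2b(s["tool_pos"][:2])*1000).round(1), "z",round(s["tool_pos"][2]*1000,1))
for k in (1,-1): print("finger",k,(w2b(s["tool_pos"][:2]+k*(s["opening"]/2+.0095)*R[:2,1])*1000).round(1))
if len(sys.argv)>3:
    x,y,z=[float(a)/1000 for a in sys.argv[1:4]]; t=np.r_[b2w([x,y])[0],z]; print("slide to target",togo(s,t))
E
python3 st.py -99.2 -12.2 150
```

```text
t 1.45 tcp [0.1409 0.5057 0.2267] F [0.15 0.09 0.45] open 0.0918
jaw yaw in box deg 44.34 tilt [ 0.  0. -1.]
tcp box mm [[-343.6  596.5]] z 226.7
finger 1 [[-304.   635.2]]
finger -1 [[-383.2  557.8]]
slide to target [  76.7 -250.7  606.1]
```

Call:
send_rows(
  motion=[
    {"hand": 1, "slide": [0, -18, 43.3], "spin": 0},
    {"hand": 1, "slide": [0, -18, 43.3], "spin": 0},
    {"hand": 1, "slide": [0, -18, 43.3], "spin": 0},
    {"hand": 1, "slide": [0, -18, 43.3], "spin": 0},
    {"hand": 1, "slide": [0, -18, 43.3], "spin": 0},
    {"hand": 1, "slide": [0, -18, 43.3], "spin": 0},
    {"hand": 1, "slide": [0, -18, 43.3], "spin": 0},
  ],
)

```text
time: 2.15
tool_pos: [0.3065, 0.2158, 0.2261]
tool_rot: [1.5, 1.566, 0.85]
contact_force: [1.1, 0.2, 0.8]
opening: 0.0915
```

```bash
python3 st.py -99.2 -12.2 150
```

```text
t 2.15 tcp [0.3065 0.2158 0.2261] F [1.14 0.16 0.82] open 0.0915
jaw yaw in box deg 44.68 tilt [ 0.003  0.003 -1.   ]
tcp box mm [[-220.5  286.1]] z 226.1
finger 1 [[-181.2  325. ]]
finger -1 [[-259.8  247.3]]
slide to target [  75.7 -123.8  297.4]
```

Call:
send_rows(
  motion=[
    {"hand": 1, "slide": [0, -17.8, 43], "spin": 0},
    {"hand": 1, "slide": [0, -17.8, 43], "spin": 0},
    {"hand": 1, "slide": [0, -17.8, 43], "spin": 0},
    {"hand": 1, "slide": [0, -17.8, 43], "spin": 0},
    {"hand": 1, "slide": [0, -17.8, 43], "spin": 0},
    {"hand": 1, "slide": [0, -17.8, 43], "spin": 0},
    {"hand": 1, "slide": [0, -10, 25], "spin": 0},
    {"hand": 1, "slide": [0, 0, 0], "spin": 0},
  ],
)

```text
time: 2.95
tool_pos: [0.468, -0.0663, 0.2278]
tool_rot: [0.908, 1.559, 0.251]
contact_force: [0.3, 0.5, 0.3]
opening: 0.0919
```

```bash
python3 st.py -99.2 -12.2 110
```

```text
t 2.95 tcp [ 0.468  -0.0663  0.2278] F [0.34 0.54 0.35] open 0.0919
jaw yaw in box deg 44.26 tilt [ 0.011  0.003 -1.   ]
tcp box mm [[-100.4  -15.9]] z 227.8
finger 1 [[-60.6  22.8]]
finger -1 [[-140.1  -54.6]]
slide to target [117.8   2.4  -2.6]
```

Call:
send_rows(
  motion=[
    {"hand": 1, "slide": [40, 1.2, -1.3], "spin": 0},
    {"hand": 1, "slide": [40, 1.2, -1.3], "spin": 0},
    {"hand": 1, "slide": [34, 0, 0], "spin": 0},
    {"hand": 1, "slide": [0, 0, 0], "spin": 0},
    {"hand": 1, "slide": [0, 0, 0], "spin": 0},
  ],
)

```text
time: 3.45
tool_pos: [0.4695, -0.0616, 0.1129]
tool_rot: [0.81, 1.555, 0.152]
contact_force: [0.2, -1.2, 0.4]
opening: 0.0915
```

```bash
python3 st.py -99.2 -12.2 78; python3 - <<'E'
from cell import vision
import cv2
for n in ("wrist","scene"):
    q=vision.read_camera(n); i=q["pixels"]
    if n=="scene": i=cv2.resize(i[170:370,220:480],None,fx=3,fy=3,interpolation=cv2.INTER_CUBIC)
    cv2.imwrite(f"pics/{n}1.png",i)
E
```

```text
t 3.45 tcp [ 0.4695 -0.0616  0.1129] F [ 0.25 -1.25  0.37] open 0.0915
jaw yaw in box deg 44.17 tilt [ 0.015  0.002 -1.   ]
tcp box mm [[-98.2 -11.5]] z 112.9
finger 1 [[-58.6  27. ]]
finger -1 [[-137.8  -50. ]]
slide to target [34.8 -1.6 -0.5]
```

View pics/wrist1.png

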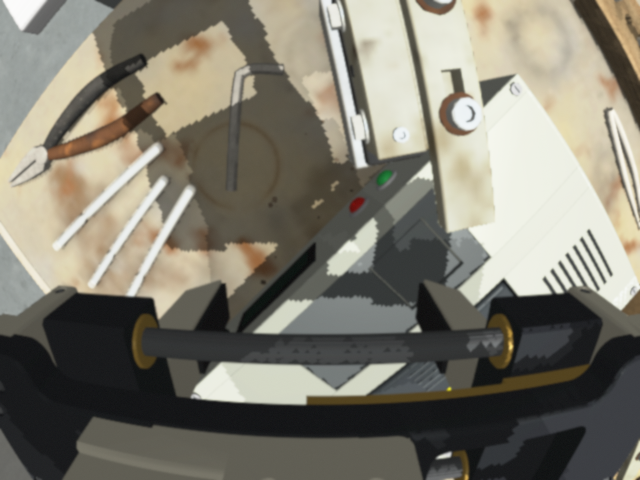

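View pics/scene1.png

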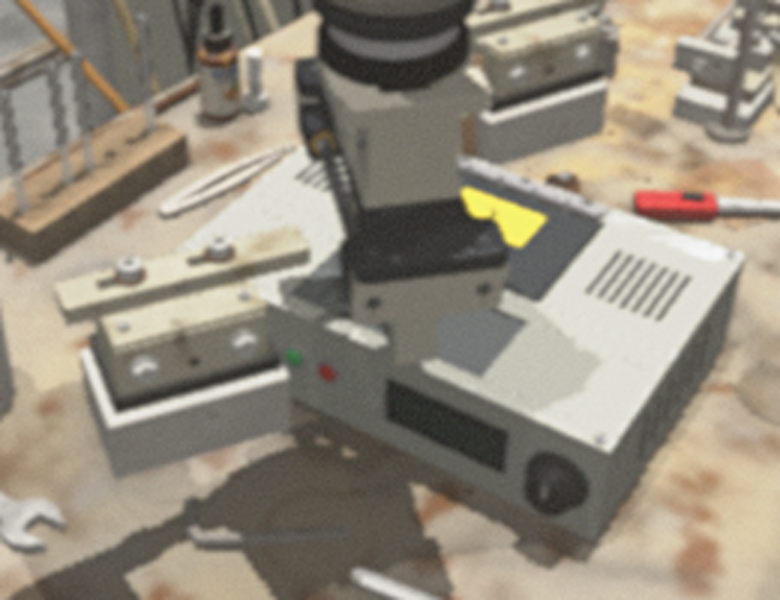

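The wrist view shows the seam diamond at about (420,262), and the right-hand finger at (440,310) is next to it. Before descending I'll check where the wrist camera sits against the vise.

```bash
python3 - <<'E'
from cell import vision,observe
from h import *
s=observe()
q=vision.read_camera("wrist"); T=q["T_tool_cam"]; print(np.round(T,3))
c=s["tool_pos"]+Rtool(s)@T[:3,3]; print("cam",c,w2b(c[:2])*1000)
# project seam centre via fisheye
t=np.r_[b2w([-.0599,.0291])[0],.0745]; 
Tw=np.eye(4);Tw[:3,:3]=Rtool(s);Tw[:3,3]=s["tool_pos"]; 
def proj(t):
    x=np.linalg.inv(Tw@T)@np.r_[t,1]; r=np.hypot(x[0],x[1]); a=np.arctan2(r,x[2])
    return [q["cx"]+q["fx"]*a*x[0]/r,q["cy"]+q["fy"]*a*x[1]/r]
print("btn",proj(t),"fingertip1",proj(s["tool_pos"]+Rtool(s)[:,1]*.055),[np.round(proj(np.r_[b2w(np.array(k)/1000)[0],.0745])) for k in ((-79,49),(-41,49),(-79,9),(-41,9))])
cv2.imwrite("pics/w2.png",cv2.resize(q["pixels"][180:340,330:530],None,fx=4,fy=3.7,interpolation=cv2.INTER_CUBIC))
E
```

```text
[[-0.001 -0.297  0.955 -0.157]
 [ 1.    -0.001  0.     0.001]
 [ 0.001  0.955  0.297 -0.081]
 [ 0.     0.     0.     1.   ]]
cam [ 0.40350601 -0.01163021  0.26906543] [[-156.49178242   47.29146757]]
btn [np.float64(415.73189474313347), np.float64(266.3208933974045)] fingertip1 [np.float64(433.2776252656209), np.float64(302.4965603660248)] [array([420., 220.]), array([460., 264.]), array([369., 269.]), array([411., 308.])]
```

View pics/w2.png

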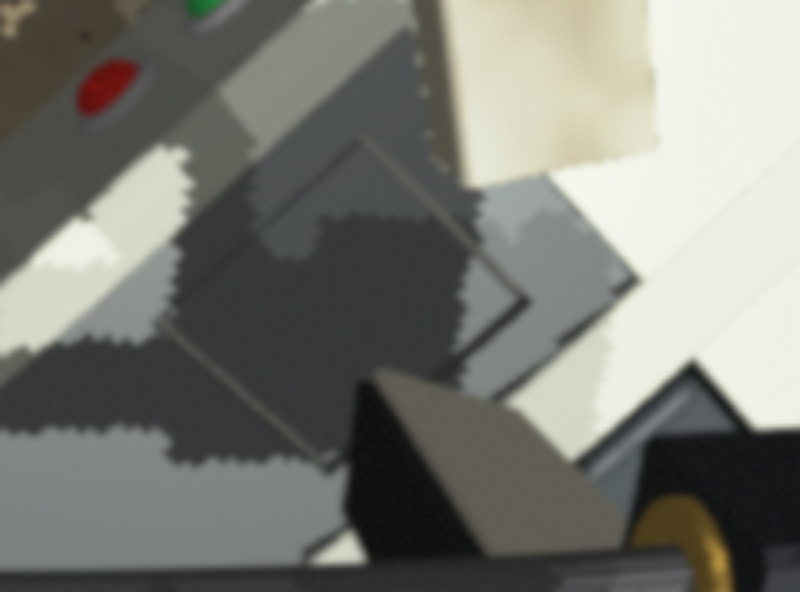

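Predicted and observed seam corners agree within about 2 px. I'll come down and feel for the button.

Call:
send_rows(
  motion=[
    {"hand": 1, "slide": [20, 1, 0], "spin": 0},
    {"hand": 1, "slide": [11, 0.5, 0], "spin": 0},
    {"hand": 1, "slide": [0, 0, 0], "spin": 0},
  ],
)

```text
time: 3.9
tool_pos: [0.4749, -0.0614, 0.0866]
tool_rot: [0.608, 1.544, -0.051]
contact_force: [-0.2, -0.7, -1.1]
opening: 0.0918
```

Call:
send_rows(
  motion=[
    {"hand": 1, "slide": [3, 0, 0], "spin": 0},
    {"hand": 1, "slide": [0, 0, 0], "spin": 0},
  ],
)

```text
time: 4.1
tool_pos: [0.4759, -0.0616, 0.085]
tool_rot: [0.587, 1.541, -0.071]
contact_force: [-0.4, -0.0, 0.0]
opening: 0.0921
```

```bash
python3 st.py -99.2 -12.2 78
```

```text
t 4.1 tcp [ 0.4759 -0.0616  0.085 ] F [-0.4  -0.02  0.02] open 0.0921
jaw yaw in box deg 44.21 tilt [ 0.029 -0.002 -1.   ]
tcp box mm [[-91.8 -12.4]] z 85.0
finger 1 [[-52.   26.3]]
finger -1 [[-131.7  -51.2]]
slide to target [ 6.7 -5.2 -5.5]
```

```bash
cat >> st.py <<'E'
print("finger1 tip", (s["tool_pos"]+R[:,1]*.050).round(4), "box", (w2b((s["tool_pos"]+R[:,1]*.050)[:2])*1000).round(1)); print(R.round(3).tolist())
E
python3 st.py -97 -10 85
```

```text
t 4.1 tcp [ 0.4759 -0.0616  0.085 ] F [-0.4  -0.02  0.02] open 0.0921
jaw yaw in box deg 44.21 tilt [ 0.029 -0.002 -1.   ]
tcp box mm [[-91.8 -12.4]] z 85.0
finger 1 [[-52.   26.3]]
finger -1 [[-131.7  -51.2]]
slide to target [-0.2 -2.  -5.3]
finger1 tip [ 0.5065 -0.0221  0.0858] box [[-56.   22.4]]
[[0.029, 0.611, 0.791], [-0.002, 0.791, -0.612], [-1.0, 0.016, 0.025]]
```

Call:
send_rows(
  motion=[
    {"hand": 1, "slide": [1, -4, -4], "spin": 0},
  ],
)

```text
time: 4.2
tool_pos: [0.4711, -0.0626, 0.0844]
tool_rot: [0.575, 1.539, -0.083]
contact_force: [0.4, 0.5, 0.5]
opening: 0.0921
```

```bash
python3 st.py -97 -10 78
```

```text
t 4.2 tcp [ 0.4711 -0.0626  0.0844] F [0.43 0.51 0.52] open 0.0921
jaw yaw in box deg 44.22 tilt [ 0.031 -0.003 -1.   ]
tcp box mm [[-96.7 -12.7]] z 84.4
finger 1 [[-56.9  26. ]]
finger -1 [[-136.6  -51.4]]
slide to target [ 6.4  1.6 -2.3]
finger1 tip [ 0.5017 -0.023   0.0853] box [[-60.9  22.2]]
[[0.031, 0.611, 0.791], [-0.003, 0.791, -0.611], [-1.0, 0.017, 0.026]]
```

Call:
send_rows(
  motion=[
    {"hand": 1, "slide": [7, 2, -2], "spin": 0},
    {"hand": 1, "slide": [2, 0, 0], "spin": 0},
  ],
)

```text
time: 4.4
tool_pos: [0.4704, -0.0598, 0.0754]
tool_rot: [0.571, 1.539, -0.088]
contact_force: [-0.8, -0.4, 0.3]
opening: 0.0915
```

```bash
python3 st.py -97 -10 75
```

```text
t 4.4 tcp [ 0.4704 -0.0598  0.0754] F [-0.84 -0.39  0.34] open 0.0915
jaw yaw in box deg 44.19 tilt [ 0.032 -0.003 -0.999]
tcp box mm [[-97.1  -9.8]] z 75.4
finger 1 [[-57.5  28.7]]
finger -1 [[-136.7  -48.3]]
slide to target [ 0.4 -0.1  0.2]
finger1 tip [ 0.501  -0.0202  0.0763] box [[-61.2  25.1]]
[[0.032, 0.612, 0.791], [-0.003, 0.791, -0.612], [-0.999, 0.017, 0.027]]
```

Call:
send_rows(
  motion=[
    {"hand": 1, "slide": [2, 0, 0], "spin": 0},
  ],
)

```text
time: 4.5
tool_pos: [0.4704, -0.0597, 0.0732]
tool_rot: [0.572, 1.539, -0.086]
contact_force: [0.8, 0.4, 0.2]
opening: 0.0916
```

Call:
send_rows(
  motion=[
    {"hand": 1, "slide": [1.5, 0, 0], "spin": 0},
  ],
)

```text
time: 4.6
tool_pos: [0.4705, -0.0597, 0.0716]
tool_rot: [0.571, 1.539, -0.087]
contact_force: [-1.3, -0.5, 4.0]
opening: 0.0917
```

Call:
send_rows(
  motion=[
    {"hand": 1, "slide": [1.5, 0, 0], "spin": 0},
  ],
)

```text
time: 4.7
tool_pos: [0.4705, -0.0597, 0.0701]
tool_rot: [0.57, 1.539, -0.089]
contact_force: [-1.6, -0.0, 4.1]
opening: 0.0916
```

```bash
python3 st.py -97 -10 75
```

```text
t 4.7 tcp [ 0.4705 -0.0597  0.0701] F [-1.6  -0.04  4.12] open 0.0916
jaw yaw in box deg 44.21 tilt [ 0.032 -0.003 -0.999]
tcp box mm [[-96.9  -9.8]] z 70.1
finger 1 [[-57.3  28.8]]
finger -1 [[-136.6  -48.3]]
slide to target [-4.9 -0.1  0.3]
finger1 tip [ 0.5011 -0.0202  0.071 ] box [[-61.1  25.1]]
[[0.032, 0.611, 0.791], [-0.003, 0.791, -0.612], [-0.999, 0.017, 0.027]]
```

The force is 4 N and it gives, so this is the sprung button and not the rigid panel. Next check: has the flap popped?

Call:
send_rows(
  motion=[
    {"hand": 1, "slide": [1.2, 0, 0], "spin": 0},
  ],
)

```text
time: 4.8
tool_pos: [0.4705, -0.0597, 0.0689]
tool_rot: [0.57, 1.539, -0.088]
contact_force: [-1.5, -0.1, 4.7]
opening: 0.0919
```

```bash
python3 - <<'E'
from cell import vision
import cv2
q=vision.read_camera("scene"); i=cv2.resize(q["pixels"][170:370,220:480],None,fx=3,fy=3,interpolation=cv2.INTER_CUBIC)
cv2.imwrite(f"pics/s2.png",i)
E
```

```text
(no output)
```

View pics/s2.png

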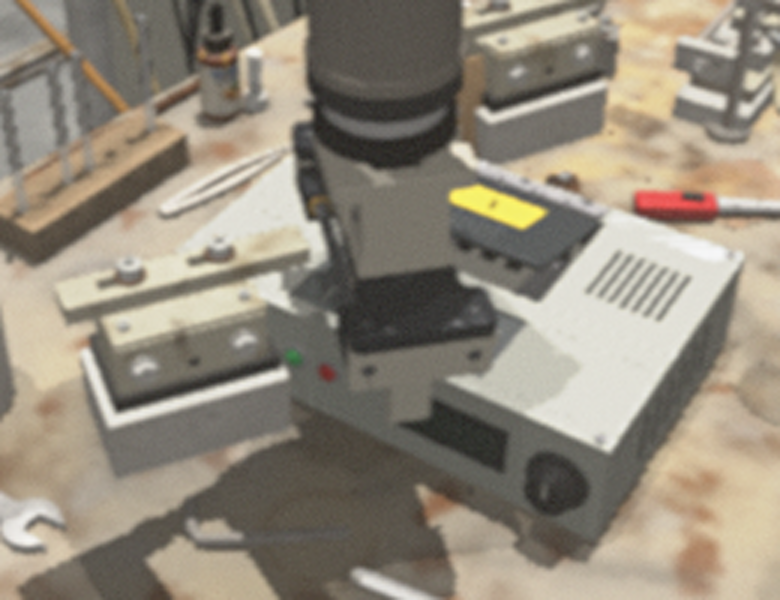

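The flap has lifted and is moving. I'll hold briefly, then look again.

Call:
send_rows(
  motion=[
    {"hand": 1, "slide": [0, 0, 0], "spin": 0},
    {"hand": 1, "slide": [0, 0, 0], "spin": 0},
    {"hand": 1, "slide": [0, 0, 0], "spin": 0},
    {"hand": 1, "slide": [0, 0, 0], "spin": 0},
  ],
)

```text
time: 5.25
tool_pos: [0.4705, -0.0597, 0.0692]
tool_rot: [0.571, 1.539, -0.087]
contact_force: [-1.4, -0.1, 3.9]
opening: 0.092
```

```bash
python3 - <<'E'
from cell import vision
import cv2
q=vision.read_camera("scene"); i=cv2.resize(q["pixels"][170:370,220:480],None,fx=3,fy=3,interpolation=cv2.INTER_CUBIC)
cv2.imwrite(f"pics/s3.png",i)
E
python3 st.py
```

```text
t 5.3 tcp [ 0.4705 -0.0597  0.0692] F [-1.98 -0.02  3.67] open 0.0917
jaw yaw in box deg 44.21 tilt [ 0.032 -0.003 -0.999]
tcp box mm [[-97.   -9.8]] z 69.2
finger 1 [[-57.3  28.8]]
finger -1 [[-136.6  -48.3]]
finger1 tip [ 0.5011 -0.0202  0.07  ] box [[-61.1  25.1]]
[[0.032, 0.611, 0.791], [-0.003, 0.791, -0.611], [-0.999, 0.017, 0.027]]
```

View pics/s3.png

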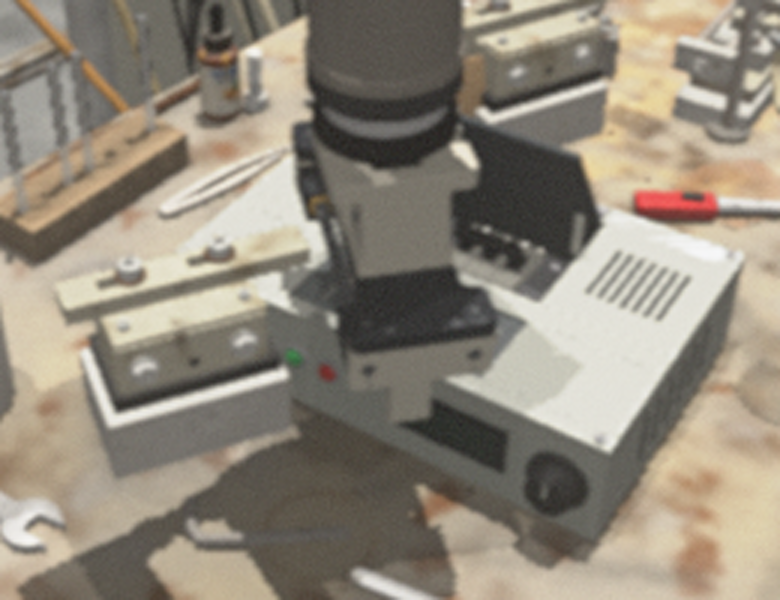

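The flap stands up on its ejector pin. I'll let the button go and rise, turning the jaws along the box's y and closing them.

Call:
send_rows(
  motion=[
    {"hand": 1, "slide": [-12, 0, 0], "spin": 0},
    {"hand": 1, "slide": [-40, 0, 0], "spin": 0},
    {"hand": 0.3, "slide": [-20, 0, 0], "spin": -0.135},
    {"hand": -0.3, "slide": [0, 0, 0], "spin": -0.135},
    {"hand": -1, "slide": [0, 0, 0], "spin": -0.135},
    {"hand": -1, "slide": [0, 0, 0], "spin": -0.135},
    {"hand": -1, "slide": [0, 0, 0], "spin": -0.135},
    {"hand": -1, "slide": [0, 0, 0], "spin": -0.13},
  ],
)

```text
time: 6.1
tool_pos: [0.4691, -0.0597, 0.1422]
tool_rot: [-0.264, 1.538, -0.087]
contact_force: [-0.1, -0.1, -0.5]
opening: 0.0484
```

```bash
python3 st.py -20 -15 140;  python3 - <<'E'
from cell import vision
import cv2
from h import *
for n in ("scene","top"):
    q=vision.read_camera(n); i=q["pixels"]
    cv2.imwrite(f"pics/{n}4.png",i[150:390,200:520] if n=="scene" else i[120:300,240:480])
    w=pts(q); b=w2b(w.reshape(-1,3)).reshape(480,640,2)*1000
    r=vision.cut_out(q,"flap")
    if r:
        m=r[0]["mask"]; print(n,r[0]["conf"],m.sum()); B=np.c_[b[m],w[...,2][m]*1000]
        for a in range(-50,51,25):
            k=abs(B[:,1]-a)<8
            if k.sum(): print(a,B[k][np.argmax(B[k][:,2])].round(),np.percentile(B[k],[5,50,95],axis=0).round().tolist())
E
```

```text
t 6.1 tcp [ 0.4691 -0.0597  0.1422] F [-0.14 -0.07 -0.48] open 0.0484
jaw yaw in box deg 91.99 tilt [ 0.033 -0.003 -0.999]
tcp box mm [[-98.3  -9.5]] z 142.2
finger 1 [[-99.5  24.1]]
finger -1 [[-97.1 -43.2]]
slide to target [ 4.8 -8.2 78. ]
finger1 tip [ 0.4604 -0.0105  0.1418] box [[-100.    40.4]]
[[0.033, -0.175, 0.984], [-0.003, 0.985, 0.175], [-0.999, -0.009, 0.032]]
scene 0.58 155
-50 [ 34. -58. 144.] [[42.0, -57.0, 85.0], [58.0, -52.0, 106.0], [71.0, -44.0, 134.0]]
-25 [ 73. -32.  85.] [[73.0, -32.0, 85.0], [73.0, -32.0, 85.0], [73.0, -32.0, 85.0]]
top 0.9 1499
-50 [ 28. -50. 162.] [[29.0, -57.0, 86.0], [50.0, -50.0, 129.0], [76.0, -43.0, 159.0]]
-25 [ 31. -22. 161.] [[29.0, -32.0, 81.0], [55.0, -25.0, 120.0], [84.0, -18.0, 159.0]]
0 [ 33.  -6. 162.] [[29.0, -7.0, 83.0], [52.0, -0.0, 126.0], [79.0, 7.0, 159.0]]
25 [ 31.  20. 162.] [[30.0, 18.0, 79.0], [56.0, 25.0, 118.0], [87.0, 32.0, 158.0]]
50 [ 28.  43. 160.] [[21.0, 43.0, 83.0], [46.0, 49.0, 134.0], [76.0, 57.0, 158.0]]
```

View pics/scene4.png

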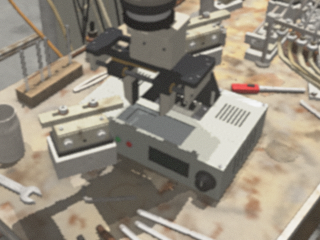

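View pics/top4.png

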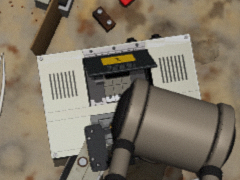

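The flap's edge is at box (31, y, 161), so its angle is about 1.0. I'll close up in front of it.

Call:
send_rows(
  motion=[
    {"hand": -1, "slide": [2, -4, 35], "spin": 0.035},
    {"hand": -1, "slide": [3, -4, 35], "spin": 0},
    {"hand": -1, "slide": [1, 0, 27], "spin": 0},
    {"hand": -1, "slide": [0, 0, 0], "spin": 0},
    {"hand": -1, "slide": [0, 0, 0], "spin": 0},
  ],
)

```text
time: 6.8
tool_pos: [0.5683, -0.0535, 0.1377]
tool_rot: [-0.187, 1.541, -0.073]
contact_force: [-2.1, -0.3, 0.2]
opening: 0.0005
```

```bash
python3 st.py 10 -15 140
```

```text
t 6.8 tcp [ 0.5683 -0.0535  0.1377] F [-2.08 -0.32  0.16] open 0.0005
jaw yaw in box deg 88.41 tilt [ 0.03  -0.002 -1.   ]
tcp box mm [[  0.7 -17.4]] z 137.7
finger 1 [[ 1.  -7.7]]
finger -1 [[  0.5 -27.2]]
slide to target [-2.1  2.7  9.3]
finger1 tip [ 0.5626 -0.0039  0.1374] box [[ 2.1 32.6]]
[[0.03, -0.113, 0.993], [-0.002, 0.994, 0.113], [-1.0, -0.006, 0.029]]
```

Call:
send_rows(
  motion=[
    {"hand": -1, "slide": [0, 0, 12], "spin": 0},
    {"hand": -1, "slide": [0, 0, 0], "spin": 0},
  ],
)

```text
time: 7.0
tool_pos: [0.5787, -0.0522, 0.1376]
tool_rot: [-0.178, 1.543, -0.067]
contact_force: [0.0, -0.6, -0.2]
opening: 0.0009
```

Call:
send_rows(
  motion=[
    {"hand": -1, "slide": [-3, 0, 8], "spin": 0},
  ],
)

```text
time: 7.1
tool_pos: [0.5848, -0.0512, 0.1404]
tool_rot: [-0.166, 1.546, -0.057]
contact_force: [-1.5, 0.8, 0.6]
opening: 0.0003
```

```bash
python3 st.py; python3 - <<'E'
from cell import vision
import cv2
from h import *
for n in ("scene","top"):
    q=vision.read_camera(n); i=q["pixels"]
    cv2.imwrite(f"pics/{n}5.png",cv2.resize(i[150:350,240:480],None,fx=3,fy=3))
    w=pts(q); b=w2b(w.reshape(-1,3)).reshape(480,640,2)*1000
    r=vision.cut_out(q,"flap")
    if r:
        m=r[0]["mask"]; print(n,r[0]["conf"],m.sum()); B=np.c_[b[m],w[...,2][m]*1000]; print(np.percentile(B,[3,50,97],axis=0).round().tolist())
E
```

```text
t 7.1 tcp [ 0.5848 -0.0512  0.1404] F [-1.47  0.83  0.65] open 0.0003
jaw yaw in box deg 88.15 tilt [ 0.025 -0.001 -1.   ]
tcp box mm [[ 17.4 -17.5]] z 140.4
finger 1 [[17.7 -7.8]]
finger -1 [[ 17.1 -27.1]]
finger1 tip [ 0.5794 -0.0015  0.1402] box [[19.  32.5]]
[[0.025, -0.109, 0.994], [-0.001, 0.994, 0.109], [-1.0, -0.004, 0.025]]
scene 0.87 821
[[nan, nan, nan], [nan, nan, nan], [nan, nan, nan]]
top 0.42 59
[[9.0, 28.0, 102.0], [51.0, 35.0, 133.0], [68.0, 53.0, 314.0]]
```

View pics/scene5.png

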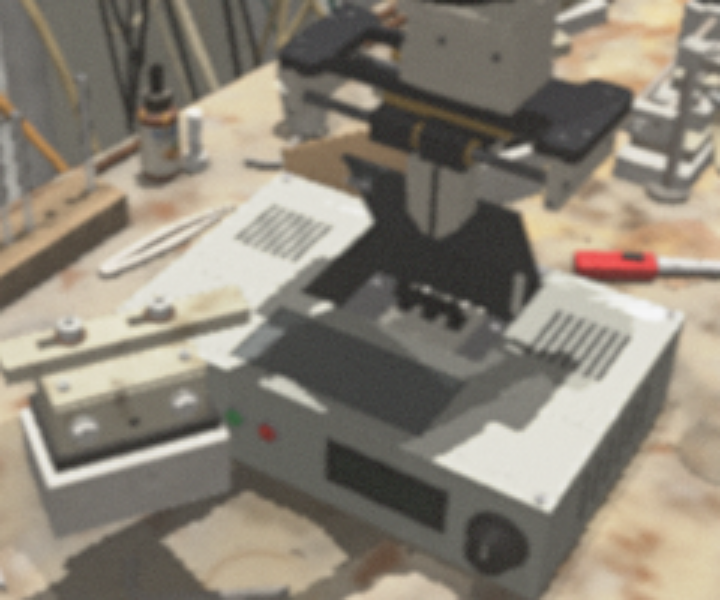

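The fingers are right in front of the flap's underside, and the hook is off to the left. I'll push round the arc.

Call:
send_rows(
  motion=[
    {"hand": -1, "slide": [-5, 0, 9], "spin": 0},
    {"hand": -1, "slide": [-5, 0, 9], "spin": 0},
    {"hand": -1, "slide": [-4, 0, 9], "spin": 0},
    {"hand": -1, "slide": [-3, 0, 9], "spin": 0},
  ],
)

```text
time: 7.7
tool_pos: [0.6196, -0.0474, 0.1592]
tool_rot: [-0.172, 1.547, -0.063]
contact_force: [-0.4, -0.2, -0.0]
opening: 0.0005
```

```bash
python3 st.py; python3 - <<'E'
from cell import vision
import cv2
q=vision.read_camera("scene"); i=q["pixels"]
cv2.imwrite(f"pics/s6.png",cv2.resize(i[150:350,240:480],None,fx=3,fy=3))
E
```

```text
t 7.7 tcp [ 0.6196 -0.0474  0.1592] F [-0.44 -0.2  -0.04] open 0.0005
jaw yaw in box deg 88.12 tilt [ 0.024 -0.002 -1.   ]
tcp box mm [[ 52.4 -18.6]] z 159.2
finger 1 [[52.7 -8.9]]
finger -1 [[ 52.1 -28.4]]
finger1 tip [0.6142 0.0023 0.159 ] box [[54.1 31.4]]
[[0.024, -0.108, 0.994], [-0.002, 0.994, 0.108], [-1.0, -0.004, 0.024]]
```

View pics/s6.png

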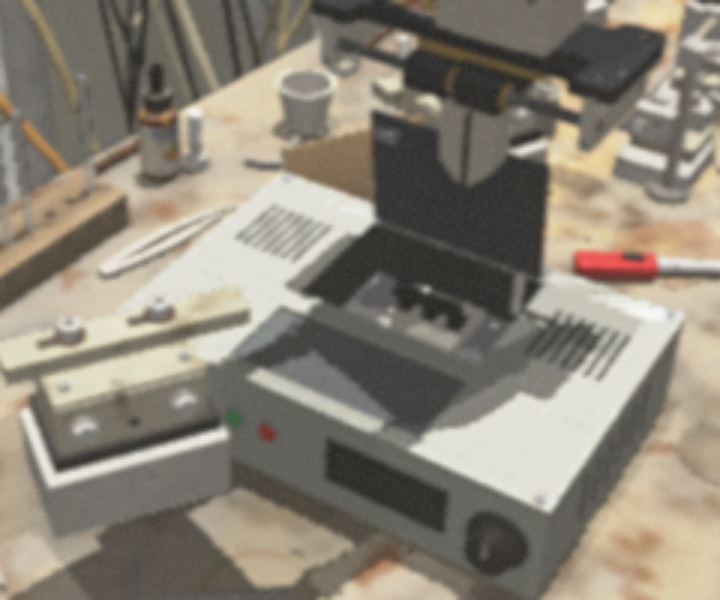

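Call:
send_rows(
  motion=[
    {"hand": -1, "slide": [0, 0, 9], "spin": 0},
    {"hand": -1, "slide": [1, 0, 9], "spin": 0},
    {"hand": -1, "slide": [1, 0, 9], "spin": 0},
    {"hand": -1, "slide": [2, 0, 9], "spin": 0},
  ],
)

```text
time: 8.15
tool_pos: [0.6569, -0.0436, 0.1566]
tool_rot: [-0.18, 1.546, -0.072]
contact_force: [0.2, -0.0, 0.7]
opening: 0.0007
```

```bash
python3 st.py; python3 - <<'E'
from cell import vision
import cv2
q=vision.read_camera("scene"); i=q["pixels"]
cv2.imwrite(f"pics/s7.png",cv2.resize(i[150:350,240:480],None,fx=3,fy=3))
E
```

```text
t 8.15 tcp [ 0.6569 -0.0436  0.1566] F [ 0.19 -0.02  0.66] open 0.0007
jaw yaw in box deg 88.08 tilt [ 0.025 -0.002 -1.   ]
tcp box mm [[ 89.9 -20.1]] z 156.6
finger 1 [[ 90.2 -10.2]]
finger -1 [[ 89.6 -29.9]]
finger1 tip [0.6516 0.0061 0.1564] box [[91.6 29.9]]
[[0.025, -0.108, 0.994], [-0.002, 0.994, 0.108], [-1.0, -0.004, 0.025]]
```

View pics/s7.png

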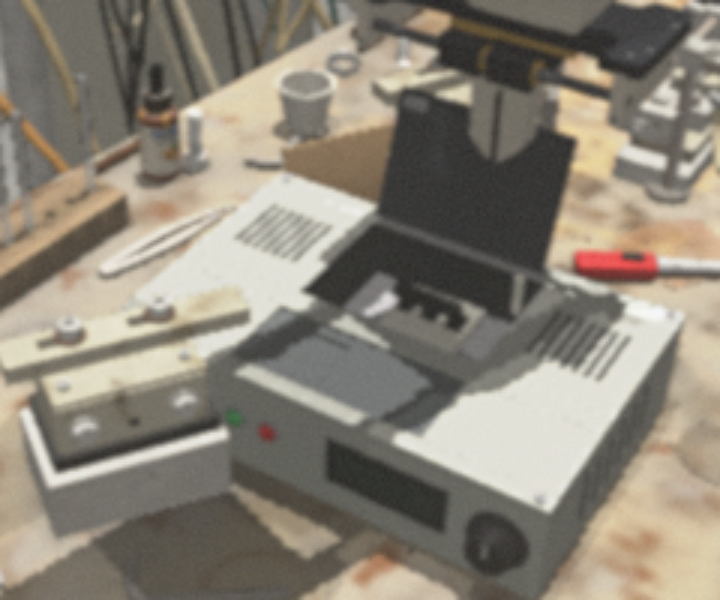

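Call:
send_rows(
  motion=[
    {"hand": -1, "slide": [1, 0, 9], "spin": 0},
    {"hand": -1, "slide": [1, 0, 9], "spin": 0},
    {"hand": -1, "slide": [1, 0, 6], "spin": 0},
    {"hand": -1, "slide": [0, 0, 0], "spin": 0},
    {"hand": -1, "slide": [0, 0, 0], "spin": 0},
  ],
)

```text
time: 8.7
tool_pos: [0.6826, -0.0406, 0.1515]
tool_rot: [-0.166, 1.549, -0.058]
contact_force: [0.7, -0.8, 0.2]
opening: 0.0005
```

```bash
python3 st.py; python3 - <<'E'
from cell import vision
import cv2
q=vision.read_camera("scene"); i=q["pixels"]
cv2.imwrite(f"pics/s8.png",cv2.resize(i[150:350,240:480],None,fx=3,fy=3))
E
```

```text
t 8.7 tcp [ 0.6826 -0.0406  0.1515] F [ 0.74 -0.83  0.19] open 0.0005
jaw yaw in box deg 88.11 tilt [ 0.022 -0.001 -1.   ]
tcp box mm [[115.7 -20.7]] z 151.5
finger 1 [[116.1 -11. ]]
finger -1 [[115.4 -30.4]]
finger1 tip [0.6772 0.0091 0.1513] box [[117.4  29.3]]
[[0.022, -0.108, 0.994], [-0.001, 0.994, 0.108], [-1.0, -0.004, 0.022]]
```

View pics/s8.png

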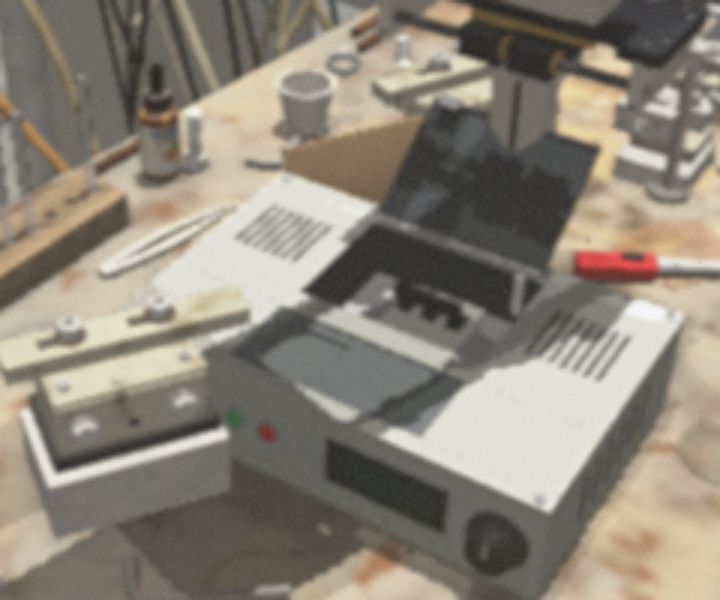

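```bash
python3 - <<'E'
from cell import vision
import cv2
from h import *
q=vision.read_camera("scene"); i=q["pixels"]
cv2.imwrite(f"pics/s9.png",cv2.resize(i[160:240,350:450],None,fx=7,fy=7,interpolation=cv2.INTER_CUBIC))
w=pts(q); b=w2b(w.reshape(-1,3)).reshape(480,640,2)*1000
# columns through flap
for u in (385,400,412,425):
    print(u,[tuple(np.r_[b[v,u],w[v,u,2]*1000].round().astype(int)) if w[v,u,2]==w[v,u,2] else None for v in range(165,240,6)])
p=vision.read_camera("top"); cv2.imwrite("pics/t9.png",cv2.resize(p["pixels"][120:280,260:460],None,fx=4,fy=3.7))
E
```

```text
385 [(np.int64(458), np.int64(214), np.int64(0)), (np.int64(227), np.int64(98), np.int64(120)), (np.int64(218), np.int64(92), np.int64(111)), (np.int64(149), np.int64(57), np.int64(140)), (np.int64(142), np.int64(53), np.int64(130)), (np.int64(133), np.int64(47), np.int64(123)), (np.int64(121), np.int64(40), np.int64(117)), (np.int64(111), np.int64(34), np.int64(110)), (np.int64(103), np.int64(29), np.int64(102)), (np.int64(92), np.int64(23), np.int64(96)), (np.int64(83), np.int64(17), np.int64(89)), (np.int64(80), np.int64(15), np.int64(76)), (np.int64(81), np.int64(14), np.int64(61))]
400 [(np.int64(78), np.int64(-5), np.int64(231)), (np.int64(259), np.int64(76), np.int64(112)), (np.int64(263), np.int64(77), np.int64(95)), None, (np.int64(148), np.int64(22), np.int64(138)), (np.int64(138), np.int64(16), np.int64(131)), (np.int64(131), np.int64(12), np.int64(122)), (np.int64(121), np.int64(6), np.int64(115)), (np.int64(111), np.int64(0), np.int64(108)), (np.int64(101), np.int64(-6), np.int64(101)), (np.int64(90), np.int64(-12), np.int64(95)), (np.int64(80), np.int64(-17), np.int64(8
[... 567 characters left out ...]
, (np.int64(89), np.int64(-39), np.int64(92)), (np.int64(82), np.int64(-43), np.int64(84))]
425 [(np.int64(87), np.int64(-48), np.int64(239)), (np.int64(82), np.int64(-52), np.int64(231)), (np.int64(113), np.int64(-41), np.int64(201)), (np.int64(120), np.int64(-40), np.int64(185)), (np.int64(363), np.int64(51), np.int64(22)), (np.int64(153), np.int64(-31), np.int64(139)), (np.int64(142), np.int64(-36), np.int64(132)), (np.int64(134), np.int64(-41), np.int64(124)), (np.int64(125), np.int64(-46), np.int64(117)), (np.int64(115), np.int64(-52), np.int64(110)), (np.int64(106), np.int64(-57), np.int64(103)), (np.int64(96), np.int64(-62), np.int64(97)), (np.int64(207), np.int64(-24), np.int64(-1))]
```

View pics/s9.png

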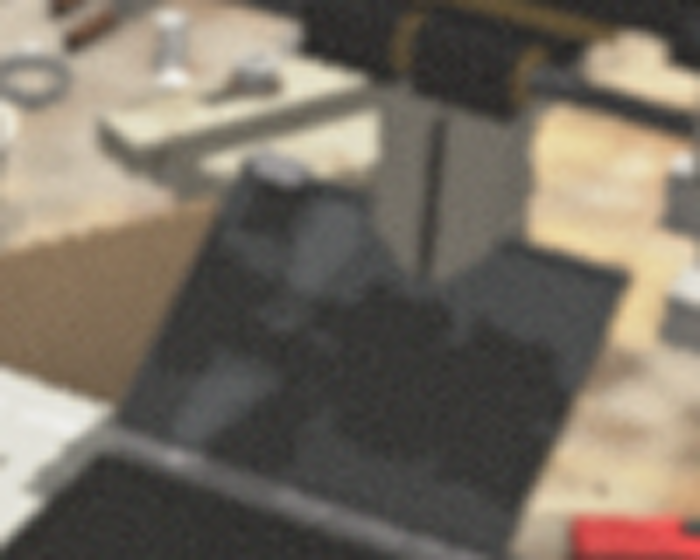

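The flap measures about 2.44 rad (edge at box (150,·,140)), so it lies on its stop. I'll back off to above the compartment, in front of the lever.

Call:
send_rows(
  motion=[
    {"hand": -1, "slide": [-10, 2, -20], "spin": 0},
    {"hand": -1, "slide": [0, 6, -40], "spin": -0.03},
    {"hand": -1, "slide": [0, 6, -40], "spin": 0},
    {"hand": -1, "slide": [0, 5, -20], "spin": 0},
    {"hand": -1, "slide": [0, 0, 0], "spin": 0},
  ],
)

```text
time: 9.35
tool_pos: [0.5555, -0.0365, 0.1591]
tool_rot: [-0.208, 1.547, -0.069]
contact_force: [-0.0, -0.1, 0.3]
opening: 0.0003
```

```bash
python3 st.py 10 0 100; python3 - <<'E'
from cell import vision
import cv2
from h import *
q=vision.read_camera("wrist"); cv2.imwrite("pics/w10.png",q["pixels"])
q=vision.read_camera("scene"); i=q["pixels"]
cv2.imwrite(f"pics/s10.png",cv2.resize(i[180:290,320:460],None,fx=5.5,fy=5.5,interpolation=cv2.INTER_CUBIC))
w=pts(q); b=w2b(w.reshape(-1,3)).reshape(480,640,2)*1000
for nm in ("breaker","flap"):
    for a in vision.cut_out(q,nm)[:2]:
        m=a["mask"]; B=np.c_[b[m],w[...,2][m]*1000]; print(nm,a["conf"],a["uv"],m.sum(),np.nanpercentile(B,[3,50,97],axis=0).round().tolist())
E
```

```text
t 9.35 tcp [ 0.5555 -0.0365  0.1591] F [-0.03 -0.15  0.34] open 0.0003
jaw yaw in box deg 89.87 tilt [ 0.023 -0.002 -1.   ]
tcp box mm [[-9.5  1.2]] z 159.1
finger 1 [[-9.5 10.8]]
finger -1 [[-9.6 -8.4]]
slide to target [59.5 -0.9 18.2]
finger1 tip [0.5485 0.013  0.1588] box [[-9.4 51.2]]
[[0.023, -0.139, 0.99], [-0.002, 0.99, 0.139], [-1.0, -0.005, 0.023]]
breaker 0.69 [385.0, 252.4] 207 [[36.0, -25.0, 43.0], [41.0, -3.0, 61.0], [53.0, 21.0, 67.0]]
flap 0.76 [406.7, 218.8] 1701 [[80.0, -61.0, 82.0], [107.0, -23.0, 106.0], [148.0, 33.0, 136.0]]
```

View pics/s10.png

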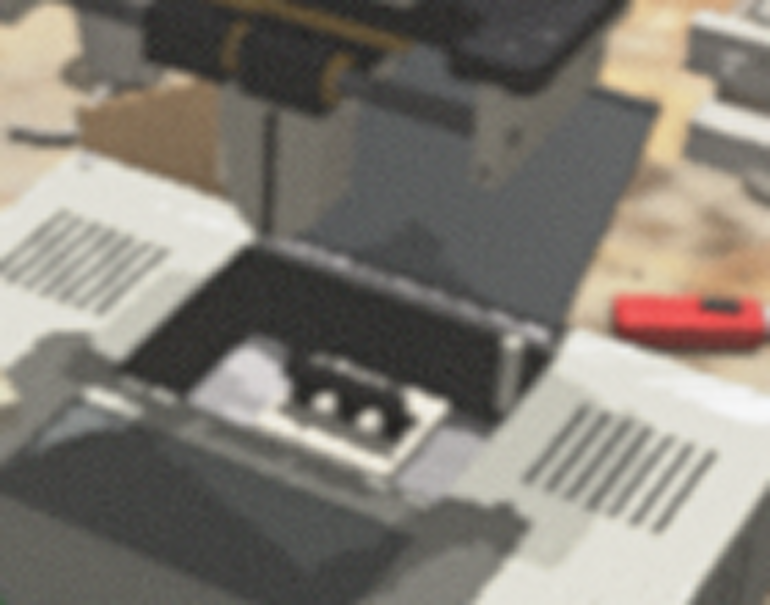

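View pics/w10.png

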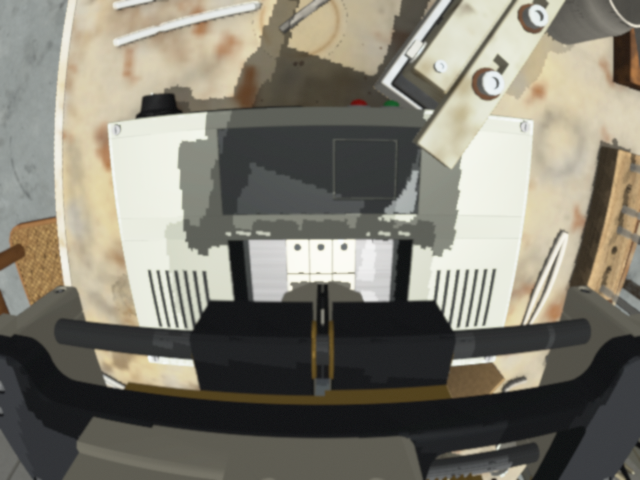

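Call:
send_rows(
  motion=[
    {"hand": -1, "slide": [35, -1, 20], "spin": 0},
    {"hand": -1, "slide": [30, 0, 0], "spin": 0},
    {"hand": -1, "slide": [0, 0, 0], "spin": 0},
  ],
)

```text
time: 9.85
tool_pos: [0.5861, -0.0362, 0.0936]
tool_rot: [-0.241, 1.539, -0.102]
contact_force: [0.1, 0.9, -1.0]
opening: 0.0003
```

```bash
python3 st.py 13 -1 56
```

```text
t 9.85 tcp [ 0.5861 -0.0362  0.0936] F [ 0.06  0.91 -1.03] open 0.0003
jaw yaw in box deg 89.88 tilt [ 0.032 -0.003 -0.999]
tcp box mm [[20.8 -2.7]] z 93.6
finger 1 [[20.8  6.9]]
finger -1 [[ 20.8 -12.4]]
slide to target [37.3  2.  -9. ]
finger1 tip [0.5792 0.0134 0.0932] box [[20.9 47.3]]
[[0.032, -0.139, 0.99], [-0.003, 0.99, 0.139], [-0.999, -0.008, 0.031]]
```

Call:
send_rows(
  motion=[
    {"hand": -1, "slide": [2, 1, -11], "spin": 0},
    {"hand": -1, "slide": [8, 0, -2], "spin": 0},
  ],
)

```text
time: 10.05
tool_pos: [0.5758, -0.0373, 0.084]
tool_rot: [-0.246, 1.536, -0.107]
contact_force: [0.6, -0.9, 1.3]
opening: 0.0005
```

Call:
send_rows(
  motion=[
    {"hand": -1, "slide": [8, 0, -2], "spin": 0},
    {"hand": -1, "slide": [7, 0, -1], "spin": 0},
  ],
)

```text
time: 10.25
tool_pos: [0.575, -0.0382, 0.0694]
tool_rot: [-0.253, 1.533, -0.113]
contact_force: [-0.4, -0.7, -0.9]
opening: 0.0001
```

```bash
python3 st.py 13 -1 54
```

```text
t 10.25 tcp [ 0.575  -0.0382  0.0694] F [-0.36 -0.74 -0.92] open 0.0001
jaw yaw in box deg 89.89 tilt [ 0.037 -0.004 -0.999]
tcp box mm [[ 9.6 -3.1]] z 69.4
finger 1 [[9.6 6.4]]
finger -1 [[  9.6 -12.7]]
slide to target [15.4  2.3  2.9]
finger1 tip [0.5681 0.0113 0.0689] box [[ 9.7 46.8]]
[[0.037, -0.139, 0.99], [-0.004, 0.99, 0.139], [-0.999, -0.009, 0.036]]
```

Call:
send_rows(
  motion=[
    {"hand": -1, "slide": [7, 1, -0.5], "spin": 0},
    {"hand": -1, "slide": [6, 1, 0], "spin": 0},
  ],
)

```text
time: 10.45
tool_pos: [0.5754, -0.0365, 0.0557]
tool_rot: [-0.255, 1.532, -0.116]
contact_force: [0.0, 0.6, 0.2]
opening: 0.0005
```

Call:
send_rows(
  motion=[
    {"hand": -1, "slide": [1.5, 0, 8], "spin": 0},
  ],
)

```text
time: 10.55
tool_pos: [0.5827, -0.0351, 0.0536]
tool_rot: [-0.251, 1.534, -0.112]
contact_force: [-0.6, 0.3, 0.5]
opening: 0.0004
```

```bash
python3 st.py 13 -1 54
```

```text
t 10.55 tcp [ 0.5827 -0.0351  0.0536] F [-0.6   0.26  0.45] open 0.0004
jaw yaw in box deg 89.86 tilt [ 0.037 -0.004 -0.999]
tcp box mm [[17.6 -1.2]] z 53.6
finger 1 [[17.6  8.5]]
finger -1 [[ 17.6 -10.9]]
slide to target [-0.5  0.2 -4.6]
finger1 tip [0.5758 0.0144 0.0532] box [[17.7 48.8]]
[[0.037, -0.138, 0.99], [-0.004, 0.99, 0.139], [-0.999, -0.009, 0.036]]
```

Call:
send_rows(
  motion=[
    {"hand": -1, "slide": [0.2, 0, 5], "spin": 0},
    {"hand": -1, "slide": [0.2, 0, 5], "spin": 0},
    {"hand": -1, "slide": [0.2, 0, 5], "spin": 0},
  ],
)

```text
time: 10.85
tool_pos: [0.5993, -0.0328, 0.0537]
tool_rot: [-0.258, 1.534, -0.118]
contact_force: [-2.1, -0.3, 1.0]
opening: 0.0001
```

Call:
send_rows(
  motion=[
    {"hand": -1, "slide": [0.2, 0, 4], "spin": 0},
  ],
)

```text
time: 10.95
tool_pos: [0.6036, -0.0322, 0.0539]
tool_rot: [-0.261, 1.535, -0.121]
contact_force: [-3.5, -0.5, 2.8]
opening: 0.0005
```

Call:
send_rows(
  motion=[
    {"hand": -1, "slide": [0.2, 0, 4], "spin": 0},
  ],
)

```text
time: 11.05
tool_pos: [0.6076, -0.0316, 0.0538]
tool_rot: [-0.264, 1.536, -0.124]
contact_force: [-3.7, -0.4, -1.7]
opening: 0.0008
```

```bash
python3 st.py 44 -1 54
```

```text
t 11.05 tcp [ 0.6076 -0.0316  0.0538] F [-3.7  -0.45 -1.65] open 0.0008
jaw yaw in box deg 89.9 tilt [ 0.035 -0.004 -0.999]
tcp box mm [[42.8 -1.2]] z 53.8
finger 1 [[42.8  8.7]]
finger -1 [[ 42.7 -11.1]]
slide to target [-0.1  0.2  1.2]
finger1 tip [0.6006 0.0179 0.0533] box [[42.8 48.8]]
[[0.035, -0.139, 0.99], [-0.004, 0.99, 0.139], [-0.999, -0.009, 0.034]]
```

Still moving at about 3.7 N. I'll go on in small steps until the force rises at the end stop.

Call:
send_rows(
  motion=[
    {"hand": -1, "slide": [0.1, 0, 3], "spin": 0},
  ],
)

```text
time: 11.15
tool_pos: [0.6091, -0.0314, 0.0533]
tool_rot: [-0.293, 1.54, -0.153]
contact_force: [-13.2, -3.7, 6.7]
opening: 0.0004
```

Call:
send_rows(
  motion=[
    {"hand": -1, "slide": [0.1, 0, 2.5], "spin": 0},
  ],
)

```text
time: 11.25
tool_pos: [0.6091, -0.0314, 0.0531]
tool_rot: [-0.354, 1.546, -0.213]
contact_force: [-13.8, -3.4, 11.7]
opening: 0.0008
```

Call:
send_rows(
  motion=[
    {"hand": -1, "slide": [0.1, 0, 2], "spin": 0},
  ],
)

```text
time: 11.35
tool_pos: [0.609, -0.0315, 0.0531]
tool_rot: [-0.433, 1.551, -0.292]
contact_force: [-10.1, -2.0, 8.8]
opening: 0.0004
```

```bash
python3 st.py 44 -1 54
```

```text
t 11.35 tcp [ 0.609  -0.0315  0.0531] F [-10.11  -2.04   8.84] open 0.0004
jaw yaw in box deg 89.97 tilt [ 0.019 -0.006 -1.   ]
tcp box mm [[44.1 -1.4]] z 53.1
finger 1 [[44.1  8.3]]
finger -1 [[ 44.1 -11.1]]
slide to target [-0.9  0.3 -0.1]
finger1 tip [0.6019 0.018  0.0527] box [[44.1 48.6]]
[[0.019, -0.14, 0.99], [-0.006, 0.99, 0.141], [-1.0, -0.008, 0.018]]
```

A hard stop at TCP x=44, where geometry predicts 1.1 rad; the force direction also matches a lever leaning to the rear. I'll back off and look.

Call:
send_rows(
  motion=[
    {"hand": -1, "slide": [-0.5, 0, -8], "spin": 0},
    {"hand": -1, "slide": [0, 0, -8], "spin": 0},
    {"hand": -1, "slide": [-25, 0, -4], "spin": 0},
    {"hand": -1, "slide": [-40, 0, 0], "spin": 0},
    {"hand": -1, "slide": [-40, 0, -20], "spin": 0},
    {"hand": -1, "slide": [-20, 0, -40], "spin": 0},
    {"hand": -1, "slide": [0, 0, -45], "spin": 0},
    {"hand": -1, "slide": [0, 0, 0], "spin": 0},
  ],
)

```text
time: 12.15
tool_pos: [0.4782, -0.0483, 0.1789]
tool_rot: [-0.359, 1.547, -0.217]
contact_force: [-0.3, 0.3, -1.5]
opening: 0.0003
```

```bash
cat > chk.py <<'E'
from cell import vision
import cv2
from h import *
q=vision.read_camera("scene"); i=q["pixels"]
cv2.imwrite(f"pics/s11.png",cv2.resize(i[170:300,300:460],None,fx=5,fy=4.6,interpolation=cv2.INTER_CUBIC))
w=pts(q); b=w2b(w.reshape(-1,3)).reshape(480,640,2)*1000
for nm in ("breaker","flap"):
    for a in vision.cut_out(q,nm)[:1]:
        m=a["mask"]; B=np.c_[b[m],w[...,2][m]*1000]; print(nm,a["conf"],a["uv"],m.sum(),np.nanpercentile(B,[3,50,97],axis=0).round().tolist())
        if nm=="flap":
            k=B[:,0]>95; f=np.polyfit(B[k,0],B[k,2],1); print("flap angle",np.pi-np.arctan(f[0]))
        else:
            k=B[:,2]>np.nanpercentile(B[:,2],80); print("lever top",np.nanmedian(B[k],axis=0))
p=vision.read_camera("top"); cv2.imwrite("pics/t11.png",p["pixels"])
for t in ("empty_cup","oil_bottle","glass_tube_2","tweezers","hex_key_6"):
    r=vision.search_frame(p,t); print(t,[(np.round(a["uv"]).tolist(),round(a["conf"],2)) for a in r[:2]])
E
python3 st.py; python3 chk.py
```

```text
t 12.15 tcp [ 0.4782 -0.0483  0.1789] F [-0.34  0.28 -1.46] open 0.0003
jaw yaw in box deg 89.98 tilt [ 0.024 -0.005 -1.   ]
tcp box mm [[-87.8   0.5]] z 178.9
finger 1 [[-87.7  10.1]]
finger -1 [[-87.8  -9.2]]
finger1 tip [0.4711 0.0012 0.1785] box [[-87.7  50.5]]
[[0.024, -0.141, 0.99], [-0.005, 0.99, 0.141], [-1.0, -0.009, 0.023]]
breaker 0.62 [385.0, 250.9] 290 [[44.0, -25.0, 43.0], [55.0, -1.0, 54.0], [69.0, 20.0, 66.0]]
lever top [58.16116991 -2.02417228 64.10663916]
flap 0.57 [416.5, 216.4] 1511 [[80.0, -61.0, 83.0], [107.0, -30.0, 107.0], [150.0, 49.0, 139.0]]
flap angle 2.5010621437871485
empty_cup [([260.0, 344.0], 0.71), ([342.0, 248.0], 0.48)]
oil_bottle [([200.0, 171.0], 0.55)]
glass_tube_2 [([416.0, 304.0], 0.74)]
tweezers [([236.0, 216.0], 0.77)]
hex_key_6 [([259.0, 342.0], 0.7), ([377.0, 311.0], 0.45)]
```

View pics/s11.png

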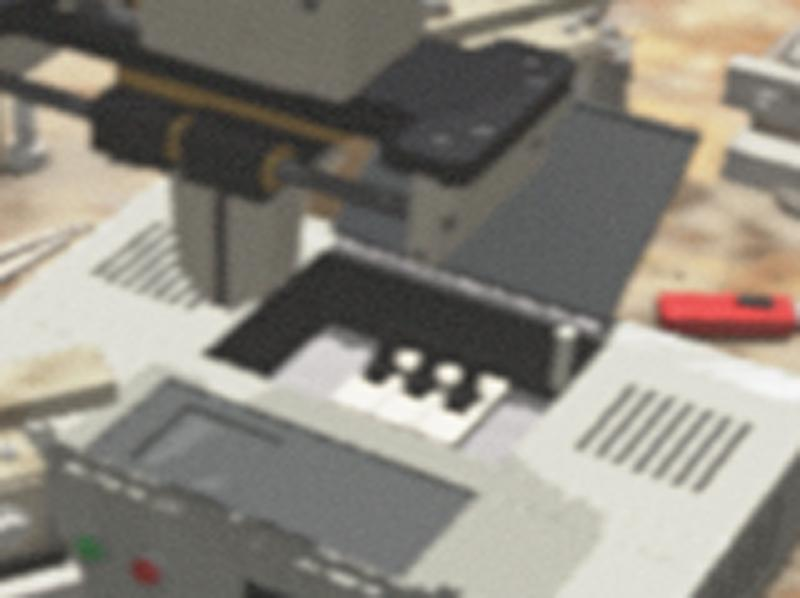

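View pics/t11.png

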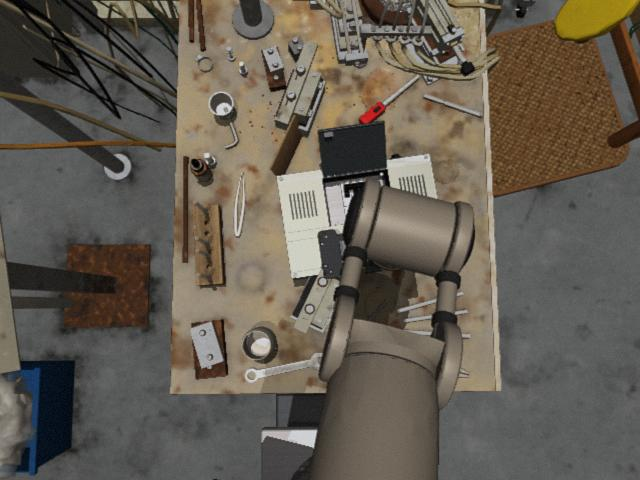

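The lever now leans to the rear, the flap is at 2.50 rad and the finger is clear. I'll move the arm aside for a clean view from above.

Call:
send_rows(
  motion=[
    {"hand": -1, "slide": [-45, 0, 0], "spin": 0},
    {"hand": -1, "slide": [-30, 0, 0], "spin": 0},
    {"hand": -1, "slide": [0, 45, 0], "spin": 0},
    {"hand": -1, "slide": [0, 45, 0], "spin": 0},
    {"hand": -1, "slide": [0, 45, 0], "spin": 0},
    {"hand": -1, "slide": [0, 45, 0], "spin": 0},
    {"hand": -1, "slide": [0, 45, 0], "spin": 0},
    {"hand": -1, "slide": [0, 0, 0], "spin": 0},
  ],
)

```text
time: 13.4
tool_pos: [0.4529, 0.182, 0.2524]
tool_rot: [-0.287, 1.545, -0.149]
contact_force: [-0.3, 0.0, -0.3]
opening: 0.0002
```

```bash
cat >> chk.py <<'E'
cv2.imwrite("pics/t12.png",cv2.resize(p["pixels"][110:290,260:460],None,fx=4,fy=3.3,interpolation=cv2.INTER_CUBIC))
w=pts(p); b=w2b(w.reshape(-1,3)).reshape(480,640,2)*1000
for a in vision.cut_out(p,"breaker")[:1]:
    m=a["mask"]; B=np.c_[b[m],w[...,2][m]*1000]; print("top breaker",a["conf"],a["uv"],np.nanpercentile(B,[3,50,97],axis=0).round().tolist())
    k=B[:,2]>57; print(np.nanpercentile(B[k],[5,50,95],axis=0).round(1).tolist())
E
python3 chk.py; python3 st.py
```

```text
breaker 0.83 [386.9, 251.7] 343 [[43.0, -25.0, 42.0], [55.0, -3.0, 52.0], [79.0, 20.0, 65.0]]
lever top [58.03707589 -3.60096704 63.88275335]
flap 0.89 [400.9, 212.1] 2741 [[81.0, -60.0, 83.0], [116.0, -4.0, 112.0], [152.0, 57.0, 141.0]]
flap angle 3.000868088605183
empty_cup [([275.0, 342.0], 0.7)]
oil_bottle [([202.0, 168.0], 0.54)]
glass_tube_2 [([426.0, 301.0], 0.51)]
tweezers []
hex_key_6 [([363.0, 325.0], 0.53)]
top breaker 0.71 [357.3, 188.9] [[45.0, -20.0, 44.0], [57.0, 1.0, 60.0], [67.0, 23.0, 67.0]]
[[55.7, -18.6, 58.7], [60.2, 1.7, 63.0], [66.7, 22.7, 67.4]]
t 13.9 tcp [0.4542 0.1765 0.2528] F [1.03 0.05 0.04] open 0.0004
jaw yaw in box deg 89.38 tilt [ 0.026 -0.006 -1.   ]
tcp box mm [[-79.8 226.4]] z 252.8
finger 1 [[-79.7 236.1]]
finger -1 [[-79.9 216.7]]
finger1 tip [0.4477 0.226  0.2524] box [[-79.3 276.4]]
[[0.026, -0.13, 0.991], [-0.006, 0.991, 0.13], [-1.0, -0.009, 0.025]]
```

View pics/t12.png

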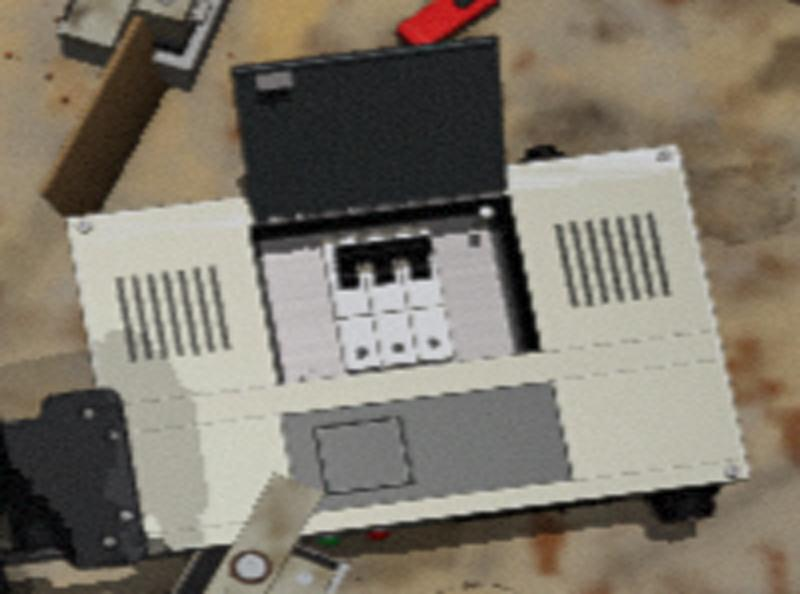

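View pics/t11.png

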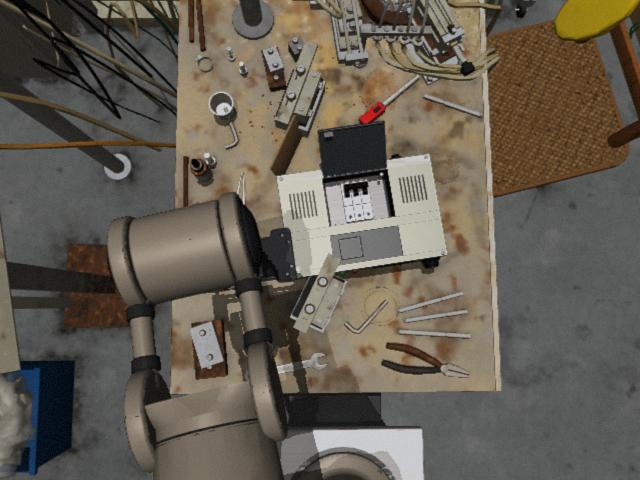

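```bash
python3 - <<'E'
from cell import vision
from h import *
p=vision.read_camera("top")
g=cv2.cvtColor(p["pixels"],cv2.COLOR_BGR2GRAY)
for u in (348,352,356,360,364): print(u,g[176:204,u].tolist(),[ (w2b(onplane(p,(u,v),.0615))[0,0]*1000).round(1) for v in (180,182,184)])
E
```

```text
348 [0, 8, 16, 40, 84, 124, 156, 157, 44, 11, 16, 7, 12, 10, 16, 23, 24, 33, 15, 6, 26, 101, 202, 206, 208, 203, 202, 201] [np.float64(74.0), np.float64(70.1), np.float64(66.1)]
352 [8, 0, 26, 69, 85, 120, 179, 77, 20, 17, 21, 8, 12, 44, 94, 113, 139, 204, 190, 181, 183, 188, 199, 195, 160, 141, 142, 154] [np.float64(72.9), np.float64(68.9), np.float64(65.0)]
356 [12, 11, 45, 71, 85, 115, 103, 25, 17, 13, 4, 14, 9, 6, 4, 18, 24, 13, 7, 60, 153, 205, 204, 205, 204, 205, 207, 195] [np.float64(71.8), np.float64(67.8), np.float64(63.9)]
360 [3, 31, 79, 105, 139, 190, 58, 7, 7, 20, 1, 17, 47, 100, 116, 142, 173, 148, 143, 153, 181, 201, 204, 205, 199, 201, 206, 198] [np.float64(70.6), np.float64(66.7), np.float64(62.7)]
364 [21, 54, 70, 101, 113, 91, 18, 12, 24, 6, 2, 7, 2, 17, 27, 25, 9, 6, 81, 196, 204, 206, 202, 206, 206, 207, 188, 120] [np.float64(69.5), np.float64(65.5), np.float64(61.6)]
```

The lever's rear edge measures about 1–2 mm short of what 1.1 rad predicts, which is within calibration error. There's plenty of time, so I'll push once more a little higher up the lever to be sure.

Call:
send_rows(
  motion=[
    {"hand": -1, "slide": [0, -45, 12], "spin": 0},
    {"hand": -1, "slide": [0, -45, 18], "spin": 0},
    {"hand": -1, "slide": [0, -45, 18], "spin": 0},
    {"hand": -1, "slide": [0, -45, 18], "spin": 0},
    {"hand": -1, "slide": [0, -42, 20], "spin": 0},
    {"hand": -1, "slide": [0, 0, 0], "spin": 0},
  ],
)

```text
time: 14.55
tool_pos: [0.5722, -0.0402, 0.2573]
tool_rot: [-0.31, 1.542, -0.176]
contact_force: [0.1, 0.7, -0.4]
opening: 0.0005
```

```bash
python3 st.py 13 -1 100
```

```text
t 14.55 tcp [ 0.5722 -0.0402  0.2573] F [ 0.13  0.66 -0.43] open 0.0005
jaw yaw in box deg 89.56 tilt [ 0.028 -0.005 -1.   ]
tcp box mm [[ 6.5 -4.8]] z 257.3
finger 1 [[6.6 5. ]]
finger -1 [[  6.4 -14.5]]
slide to target [157.4   5.2   2.1]
finger1 tip [0.5656 0.0094 0.2568] box [[ 6.9 45.2]]
[[0.028, -0.133, 0.991], [-0.005, 0.991, 0.134], [-1.0, -0.009, 0.027]]
```

Call:
send_rows(
  motion=[
    {"hand": -1, "slide": [45, 2, -2], "spin": 0},
    {"hand": -1, "slide": [45, 2, -2], "spin": 0},
    {"hand": -1, "slide": [45, 1, -2], "spin": 0},
    {"hand": -1, "slide": [15, 0, 0], "spin": 0},
    {"hand": -1, "slide": [0, 0, 0], "spin": 0},
  ],
)

```text
time: 15.05
tool_pos: [0.5705, -0.0384, 0.1037]
tool_rot: [-0.285, 1.538, -0.157]
contact_force: [0.8, 0.5, 0.6]
opening: 0.0003
```

```bash
python3 st.py 20 -1 58
```

```text
t 15.05 tcp [ 0.5705 -0.0384  0.1037] F [0.75 0.51 0.61] open 0.0003
jaw yaw in box deg 89.22 tilt [ 0.033 -0.005 -0.999]
tcp box mm [[ 5.1 -2.7]] z 103.7
finger 1 [[5.2 6.9]]
finger -1 [[  4.9 -12.4]]
slide to target [46.1  2.4 13.5]
finger1 tip [0.5641 0.0112 0.1032] box [[ 5.7 47.3]]
[[0.033, -0.127, 0.991], [-0.005, 0.992, 0.128], [-0.999, -0.009, 0.032]]
```

Call:
send_rows(
  motion=[
    {"hand": -1, "slide": [20, 1, 8], "spin": 0},
    {"hand": -1, "slide": [14, 0, 2], "spin": 0},
    {"hand": -1, "slide": [8, 0, 2], "spin": 0},
  ],
)

```text
time: 15.35
tool_pos: [0.5852, -0.0356, 0.0643]
tool_rot: [-0.284, 1.533, -0.156]
contact_force: [-0.4, 1.1, 0.9]
opening: 0.0001
```

```bash
python3 st.py 44 -1 58
```

```text
t 15.35 tcp [ 0.5852 -0.0356  0.0643] F [-0.37  1.12  0.91] open 0.0001
jaw yaw in box deg 89.24 tilt [ 0.037 -0.006 -0.999]
tcp box mm [[20.1 -2. ]] z 64.3
finger 1 [[20.2  7.5]]
finger -1 [[ 19.9 -11.5]]
slide to target [ 7.2  1.4 23.7]
finger1 tip [0.5789 0.014  0.0638] box [[20.7 48. ]]
[[0.037, -0.128, 0.991], [-0.006, 0.992, 0.128], [-0.999, -0.011, 0.036]]
```

Call:
send_rows(
  motion=[
    {"hand": -1, "slide": [5, 0, 7], "spin": 0},
    {"hand": -1, "slide": [2, 0, 7], "spin": 0},
    {"hand": -1, "slide": [0.3, 0, 6], "spin": 0},
  ],
)

```text
time: 15.65
tool_pos: [0.607, -0.0329, 0.0585]
tool_rot: [-0.284, 1.532, -0.156]
contact_force: [0.1, -0.2, -0.0]
opening: 0.0004
```

Call:
send_rows(
  motion=[
    {"hand": -1, "slide": [0.1, 0, 3], "spin": 0},
  ],
)

```text
time: 15.75
tool_pos: [0.6103, -0.0325, 0.0589]
tool_rot: [-0.292, 1.532, -0.164]
contact_force: [-7.8, -1.0, -0.9]
opening: 0.0004
```

Call:
send_rows(
  motion=[
    {"hand": -1, "slide": [0.1, 0, 2.5], "spin": 0},
  ],
)

```text
time: 15.85
tool_pos: [0.6107, -0.0323, 0.0586]
tool_rot: [-0.332, 1.538, -0.203]
contact_force: [-12.0, -3.3, 4.2]
opening: 0.0002
```

```bash
python3 st.py 44 -1 58
```

```text
t 15.85 tcp [ 0.6107 -0.0323  0.0586] F [-12.03  -3.25   4.15] open 0.0002
jaw yaw in box deg 89.28 tilt [ 0.032 -0.007 -0.999]
tcp box mm [[45.7 -2.4]] z 58.6
finger 1 [[45.8  7.2]]
finger -1 [[ 45.6 -12. ]]
slide to target [ 0.5  1.4 -1.7]
finger1 tip [0.6042 0.0172 0.058 ] box [[46.3 47.6]]
[[0.032, -0.128, 0.991], [-0.007, 0.992, 0.129], [-0.999, -0.011, 0.031]]
```

It hits a hard stop at once, with no low-force travel, so the lever is at its end stop. Retreating.

Call:
send_rows(
  motion=[
    {"hand": -1, "slide": [-0.5, 0, -8], "spin": 0},
    {"hand": -1, "slide": [0, 0, -10], "spin": 0},
    {"hand": -1, "slide": [-25, 0, -4], "spin": 0},
    {"hand": -1, "slide": [-40, 0, 0], "spin": 0},
    {"hand": -1, "slide": [-45, 0, -10], "spin": 0},
    {"hand": -1, "slide": [-40, 0, -20], "spin": 0},
    {"hand": -1, "slide": [0, 45, 0], "spin": 0},
    {"hand": -1, "slide": [0, 45, 0], "spin": 0},
  ],
)

```text
time: 16.65
tool_pos: [0.5396, 0.0473, 0.2139]
tool_rot: [-0.311, 1.532, -0.191]
contact_force: [1.2, 0.4, 0.1]
opening: 0.0003
```

Call:
send_rows(
  motion=[
    {"hand": -1, "slide": [0, 45, 0], "spin": 0},
    {"hand": -1, "slide": [0, 45, 0], "spin": 0},
    {"hand": -1, "slide": [0, 30, 0], "spin": 0},
    {"hand": -1, "slide": [0, 0, 0], "spin": 0},
    {"hand": -1, "slide": [0, 0, 0], "spin": 0},
  ],
)

```text
time: 17.15
tool_pos: [0.5221, 0.1745, 0.2161]
tool_rot: [-0.21, 1.523, -0.087]
contact_force: [0.4, -0.0, 1.0]
opening: 0.0005
```

```bash
python3 st.py; python3 chk.py
```

```text
t 17.15 tcp [0.5221 0.1745 0.2161] F [ 0.41 -0.04  1.02] open 0.0005
jaw yaw in box deg 88.96 tilt [ 0.047 -0.004 -0.999]
tcp box mm [[-12.9 214.8]] z 216.1
finger 1 [[-12.7 224.6]]
finger -1 [[-13.1 205.1]]
finger1 tip [0.5159 0.2241 0.2156] box [[-12.  264.8]]
[[0.047, -0.123, 0.991], [-0.004, 0.992, 0.123], [-0.999, -0.01, 0.047]]
breaker 0.75 [383.8, 251.1] 282 [[42.0, -25.0, 44.0], [54.0, -3.0, 55.0], [62.0, 20.0, 66.0]]
lever top [58.12931262 -1.74170443 64.55727807]
flap 0.95 [402.7, 208.2] 2799 [[81.0, -60.0, 80.0], [117.0, -4.0, 112.0], [154.0, 57.0, 141.0]]
flap angle 3.3511610540668673
empty_cup []
oil_bottle [([367.0, 322.0], 0.75)]
glass_tube_2 [([421.0, 300.0], 0.56), ([360.0, 201.0], 0.45)]
tweezers []
hex_key_6 [([367.0, 322.0], 0.64)]
top breaker 0.69 [357.0, 186.9] [[45.0, -22.0, 44.0], [57.0, 1.0, 60.0], [67.0, 23.0, 68.0]]
[[55.8, -20.4, 58.8], [60.4, 1.6, 63.0], [66.8, 22.7, 67.6]]
```

View pics/t12.png

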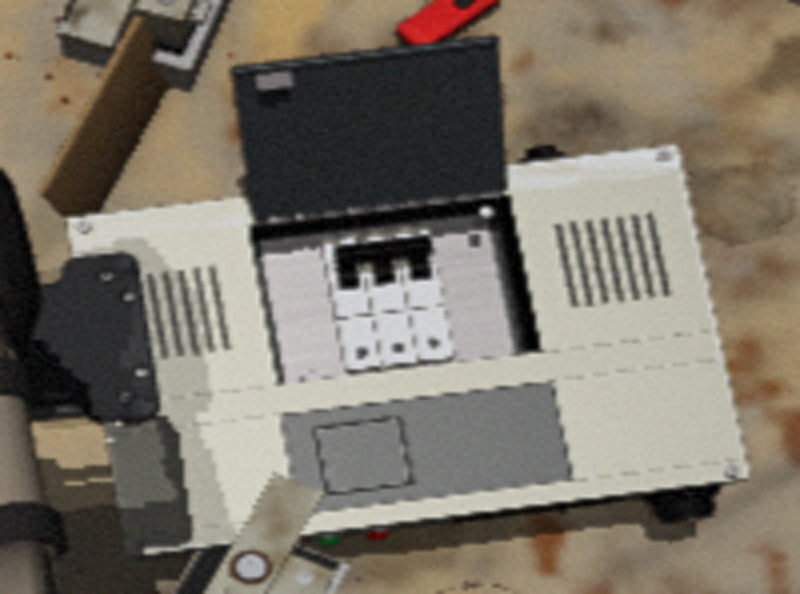

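View pics/s11.png

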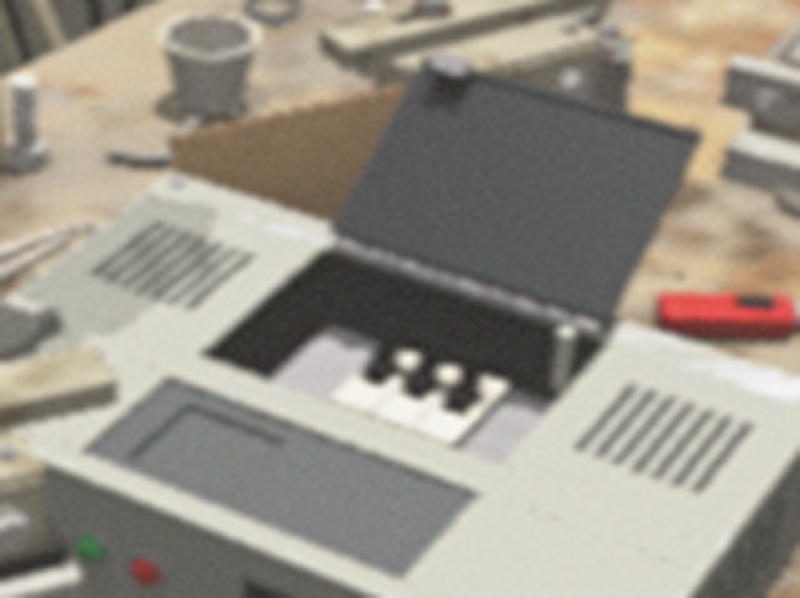

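```bash
python3 -c "
from cell import job
print(job.hand_in())"
```

```text
the job is handed in; nothing more can be done
None
```

The breaker lever is pushed fully over to the rear, the flap lies open on its stop and the catch button is let go. I handed the job in at about 17 s.

- **Catch:** the button's seam showed in the top and wrist cameras, about 29 mm left of the panel's centre. I pressed it with one fingertip. It gave at about 4 N and the flap popped up once it was pressed to just under 5 N.
- **Flap:** with the fingers closed I pushed it round its arc until it fell over. It measured about 2.44 to 2.50 rad, and its edge was still in the same place in the last pictures.
- **Lever:** I pushed it until it stopped hard, then pushed again slightly higher up as a check. It stopped hard at once at about 12 N, with no loose travel left. The highest force while pushing was about 18 N.
- **At hand-in:** the fingers were closed, clear of everything, about 216 mm above the bench.

Some checks did not agree or did not complete:

- **Lever position:** from the top camera, the lever's rear edge reads about 1–2 mm short of what 1.1 rad predicts. That is within the camera calibration error.
- **Flap angle:** the last two automatic fits gave 3.0 and 3.35 rad. That is past the 2.5 rad stop, so I took them as bad fits.
- **Bench items:** in the last top view the arm hid the cup and tweezers and the detector mistook the hex key for the bottle. In the view just before, the detections were within about 15 px of the starting ones. The tweezers were not detected there but were in place earlier.

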